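Set the sorting funnel to the green tag and fill that cell

ROBOT

A 6-joint arm with a two-finger parallel gripper is mounted at the origin on the work surface. World frame = base frame: x ahead of the robot, y to its left, z up, the work surface at z = 0. Lengths are in mm, angles in rad, forces in N, time in s.
With the tool pointing down it reaches from about 300 to 825 mm from the base axis. Payload 5.4 kg.
Tool frame: the origin (TCP) lies at the very end of the fingers, on their centre line; the grasp point (between the pads) lies 19 mm behind it; z points along the fingers, y is the line along which they close (so a half turn about z gives the same grasp; the last joint's range is limited). The gripper opens to 92 mm and grips with 3 to 60 N. Pads are 20 mm wide; open, the fingers measure 128 mm over their backs; the gripper's body (75 mm by 189 mm) begins 69 mm behind the grasp point.
Start: joints at [-1.463, 0.158, 1.597, -0, 1.386, -0.21], TCP at [179.651, -546.197, 214.601] pointing down, gripper open.
Joint ranges: [-2.91, 2.91], [-0.94, 2.29], [0.18, 2.7], [-1.29, 4.43], [0.17, 2.64], [-3, 3]. Speed limits (rad/s): [2.57, 2.57, 3.14, 3.14, 3.14, 3.14].

INTERFACE

Orientations are given as a unit quaternion [w, x, y, z].
In Python, from cell import env gives the robot as it stands.
- The arm moves only by the tool send_rows, never from a script. Its argument "commands" is a list of rows, each an object of numbers: "ax", "ay", "az": the turn, a rotation vector about the world's x, y, z in units of 6 degrees (1.0 is 6 degrees); "x", "y", "z": the shift along the world's x, y, z in units of 60 mm (1.0 is 60 mm); "claw": the opening, from 0 (shut) to 1 (fully open). In form: [{"ax": .., "ay": .., "az": .., "x": .., "y": .., "z": .., "claw": ..}, ...]. A call has 1 to 5 rows; each row is the pose to reach, as a shift and turn from the pose commanded when the call began; what a row does not reach only later rows make up. A row lasts 1/8 s, in which the tool goes at most 62.5 mm and 10.7 degrees, less where a joint would pass 70% of its speed; a pose out of reach is approached as far as the arm can. A call with a gripper value outside its range is refused whole. The fingers move at their own pace and stop on an object; "force" is the grip in N (left out, the last holds). Time passes only in rows, so rows that repeat a pose let the fingers close. It gives the time, the measured TCP pose, the force, the opening and the grip force at its end, in the units of the state.
- env.get_obs(): the state, without advancing time (a new reading comes with each control period).
- env.camera(name): name is "side" or "top"; returns (picture, depth): 480x640x3 uint8, red, green, blue; 480x640 float32, mm along the optical axis (not along the pixel's ray), 0 where there is no reading.
- env.camera_params(name): a dict with "K" (3x3 intrinsics, pixels), "extrinsics" (4x4, takes a point from world to camera coordinates). Camera axes: x right, y up, looking along -z (the intrinsics and any distortion apply to the point x, -y, -z); pixel columns grow to the right and rows downward; lengths in mm; the calibration is good to about 2 mm. A picture is of the moment at which its call begins. camera_params takes no time and is no camera call.
- env.job_done(): hands the job in; it is judged then, once.
The state is a dict: "time_s": time; "q": joint angles; "qvel": joint speeds; "joint_torque": joint torques, N m; "tcp_pos": TCP position; "tool_rot": TCP orientation; "force": force on the tool from outside, world axes, zero at the start; "ft_torque": the same for the moment, N m; "finger_gap": opening from 0.0 (shut) to 1.0 (fully open); "grip_force": force on a finger pad.
Only numpy, scipy, OpenCV 4.12 (cv2) and the standard library are available. Lean on these libraries where they do the work, as an engineer would, in place of code of your own. Each camera call takes 0.05 s, during which the arm holds its last target. There are 200 camera calls.

TASK

The blue cup of roller balls is standing in the lane of the sorting rack, in the way of the orange funnel's slide: lift it out and stand it upright on the table (the round black mat will do). Slide the funnel by its black grip until its red pointer lines up with the middle of the green tag and let go; then take the cup again and tip all eight balls through the funnel into the cell below, leaving the funnel at the green tag. Finish with the empty cup standing upright, wholly on the round black mat, and leave the bottle, jar and vial alone.

Things in the scene. Friction and masses are not known exactly. Their poses are not given: they have to be found in the camera images.
- rack: fixed rack, 245 (x) x 450 (y) mm; origin on the table, x away from the robot at yaw 0, y along the slide. A lane (14 mm high) runs along y at x -150..-50 mm; behind it a box with flat cover (70 mm high), x -50..95 mm. Cover: three 58 mm square holes at x 0, y -30, 48, 126 mm, each over its own cell 85 x 72 mm, floor 4 mm above the table, cover 10 mm thick
- carriage (a joint): position of the funnel carriage along the rack's +y, m: 0 = parked at the -y end, stop at 0.310. The funnel is over the three holes at 0.130, 0.208 and 0.286. About 2 N of friction; it stays where it is left
- grip_top (a point): middle of the top of the carriage's black grip, a post 22 (rack x) x 20 (rack y) mm standing over the lane's centre line, from 16 to 100 mm above the table; a 14 mm wide orange arm at 73..81 mm height joins it to the funnel on its +x side
- pointer (a point): tip of the red pointer on the +x side of the funnel foot, 52 mm in rack +x from the funnel's axis, at the same rack y as the funnel's axis and the grip, 76 mm above the table
- funnel (a point): centre of the mouth of the orange funnel, 118 mm above the table. Round mouth of 106 mm inside diameter (112 outside), narrowing to a throat of 56 mm just above the cover; the grip is 100 mm from its axis in rack -x
- tag_green: green tag fixed on the rack's cover, 16 x 34 x 10 mm, one of three (the others yellow and blue), one beside each hole; which is where varies. Origin at the middle of its underside (70 mm above the table), axes as the rack's. Its hole and cell lie 75 mm from it in rack -x, at the same rack y
- cup: blue straight-sided plastic cup, open at the top, 75 mm high, 58 mm across, wall 3 mm, 80 g plus the balls. Origin at the middle of its underside, z up its axis. At the start it stands in the rack's lane with the balls in it, a few cm on the +y side of the grip
- mat: round black rubber mat fixed to the table, 100 mm across, 3 mm thick, origin under its centre; left or right of the rack
- carton: fixed open cardboard carton of vials, 120 (x) x 100 (y) mm, 74 mm high over the caps, on the other side of the rack; origin under its centre
- ball0_center (a point): centre of white roller ball 1 of 8, 16 mm across, 10 g, in the cup at the start
- ball1_center (a point): centre of white roller ball 2 of 8, 16 mm across, 10 g, in the cup at the start
- ball2_center (a point): centre of white roller ball 3 of 8, 16 mm across, 10 g, in the cup at the start
- ball3_center (a point): centre of white roller ball 4 of 8, 16 mm across, 10 g, in the cup at the start
- ball4_center (a point): centre of white roller ball 5 of 8, 16 mm across, 10 g, in the cup at the start
- ball5_center (a point): centre of white roller ball 6 of 8, 16 mm across, 10 g, in the cup at the start
- ball6_center (a point): centre of white roller ball 7 of 8, 16 mm across, 10 g, in the cup at the start
- ball7_center (a point): centre of white roller ball 8 of 8, 16 mm across, 10 g, in the cup at the start
- bottle: loose white bottle with blue cap, 52 mm across, 105 mm high, beyond the mat; leave alone. Origin under its centre
- jar: loose amber jar, 36 mm across, 60 mm high, on the robot's side of the mat; leave alone. Origin under its centre
- vial: loose amber vial, 24 mm across, 65 mm high, standing in the +y end of the rack's lane, out of the grip's way; leave alone. Origin under its centre
Not all that is in view belongs to the job. Of the things that look like the mat, the larger one is meant.

How it is judged (in metres and radians):
On the way, in this order (a step that is already met when the one before it is completed fails the run):
1. the cup stands upright on the table or the mat, off the rack, let go (height (world z) of cup below 0.008 m and angle between cup's own z axis and vertical below 0.12 rad and contact force between the fingers and cup below 0.1 N), for 0.1 s.
2. the pointer is within 6 mm of the middle of the green tag along the track, the grip let go (y of pointer in the frame of tag_green between -0.006 and 0.006 m and contact force between the fingers and carriage below 0.1 N), for 0.1 s.
3. all eight balls are in the cell of the green tag, the pointer still there (x of ball0_center in the frame of tag_green between -0.125 and -0.03 m and y of ball0_center in the frame of tag_green between -0.038 and 0.038 m and z of each of ball0_center, ball1_center, ball2_center, ball3_center, ball4_center, ball5_center, ball6_center, ball7_center in the frame of tag_green below -0.014 m and x of ball1_center in the frame of tag_green between -0.125 and -0.03 m and y of ball1_center in the frame of tag_green between -0.038 and 0.038 m and x of ball2_center in the frame of tag_green between -0.125 and -0.03 m and y of ball2_center in the frame of tag_green between -0.038 and 0.038 m and x of ball3_center in the frame of tag_green between -0.125 and -0.03 m and y of ball3_center in the frame of tag_green between -0.038 and 0.038 m and x of ball4_center in the frame of tag_green between -0.125 and -0.03 m and y of ball4_center in the frame of tag_green between -0.038 and 0.038 m and x of ball5_center in the frame of tag_green between -0.125 and -0.03 m and y of ball5_center in the frame of tag_green between -0.038 and 0.038 m and x of ball6_center in the frame of tag_green between -0.125 and -0.03 m and y of ball6_center in the frame of tag_green between -0.038 and 0.038 m and x of ball7_center in the frame of tag_green between -0.125 and -0.03 m and y of ball7_center in the frame of tag_green between -0.038 and 0.038 m and y of pointer in the frame of tag_green between -0.006 and 0.006 m), for 0.1 s.
At the end, for the whole second after the job is handed in: All eight balls lie in the green tag's cell below the cover, the pointer is within 6 mm of the tag's middle along the track, and the cup stands still and upright (within 0.12 rad) on the mat, its centre within 22 mm of the mat's (all of step 3 and angle between cup's own z axis and vertical below 0.12 rad and horizontal distance between cup and mat below 0.022 m and height (world z) of cup below 0.008 m and linear speed of cup below 0.02 m/s); the robot touches nothing.
It fails at once if the white bottle is moved more than 25 mm or tipped (distance of bottle from where it was at the start of the episode above 0.025 m or angle between bottle's own z axis and vertical above 0.3 rad).
It fails at once if the amber jar is moved more than 25 mm or tipped (distance of jar from where it was at the start of the episode above 0.025 m or angle between jar's own z axis and vertical above 0.3 rad).
It fails at once if the amber vial is moved more than 25 mm or tipped (distance of vial from where it was at the start of the episode above 0.025 m or angle between vial's own z axis and vertical above 0.3 rad).
It also fails if it takes over 72 s, if anything falls off the work surface, if the arm or the gripper's body presses on something with over 40 N, if the wrist force passes 120 N, or if a joint passes its speed limit or range.

## Working session

There is one attempt and no reset: what is moved stays moved. The work goes in short steps, Python scripts to look and compute and a tool call to move; the robot and the scene stay as the last step left them, time stands still between calls to the robot, and variables do not carry over. Pictures are saved under pics/ and viewed, at most 13 in all, crops included, and the job is handed in when it is done.

Besides the shell and the picture viewer there is one more tool, called after "Request:" by a JSON object that holds its "method" and its "body". send_rows: Moves the arm, as the interface text tells. Its arguments: {"type":"object","properties":{"commands":{"type":"array","items":{"type":"object","properties":{"ax":{"type":"number"},"ay":{"type":"number"},"az":{"type":"number"},"x":{"type":"number"},"y":{"type":"number"},"z":{"type":"number"},"claw":{"type":"number"}}}},"force":{"type":"number"}},"required":["commands"]}

```bash
mkdir -p pics; cat > h.py <<'E'
import numpy as np,cv2
from cell import env
def snap(n):
    p,d=env.camera(n); q=env.camera_params(n)
    return p,d,np.array(q["K"],float),np.array(q["extrinsics"],float)
def world(d,K,E):
    # per pixel world points from depth
    v,u=np.mgrid[0:480,0:640]
    c=np.stack([(u-K[0,2])/K[0,0]*d,-(v-K[1,2])/K[1,1]*d,-d],-1)
    return (c-E[:3,3])@E[:3,:3]
def ray(u,v,K,E,z):
    r=E[:3,:3].T@np.array([(u-K[0,2])/K[0,0],-(v-K[1,2])/K[1,1],-1]); o=-E[:3,:3].T@E[:3,3]
    return o+r*(z-o[2])/r[2]
E
python3 - <<'E'
from h import *
for n in("top","side"):
    p,d,K,Ex=snap(n); cv2.imwrite(f"pics/{n}0.png",p[...,::-1]); np.savez(f"{n}0.npz",p=p,d=d,K=K,E=Ex)
    print(n,K.tolist(),(-Ex[:3,:3].T@Ex[:3,3]).round(), env.camera_params(n).keys(),(d==0).mean())
o=env.get_obs();print(o['tool_rot'],o['time_s'],o['finger_gap'])
E
```

```text
top [[443.3706790338522, 0.0, 321.8299884059545], [0.0, 443.3706790338522, 241.17440312251657], [0.0, 0.0, 1.0]] [ 377.  -65. 1220.] dict_keys(['K', 'extrinsics']) 0.004195963541666667
side [[514.4725830532205, 0.0, 319.15967383224876], [0.0, 514.4725830532205, 231.03877953810948], [0.0, 0.0, 1.0]] [ 424. -861.  955.] dict_keys(['K', 'extrinsics']) 0.00390625
[-8.48222511e-04  9.87396311e-01  1.58264981e-01  2.57824419e-05] 0.1 0.9986694683618799
```

View pics/top0.png

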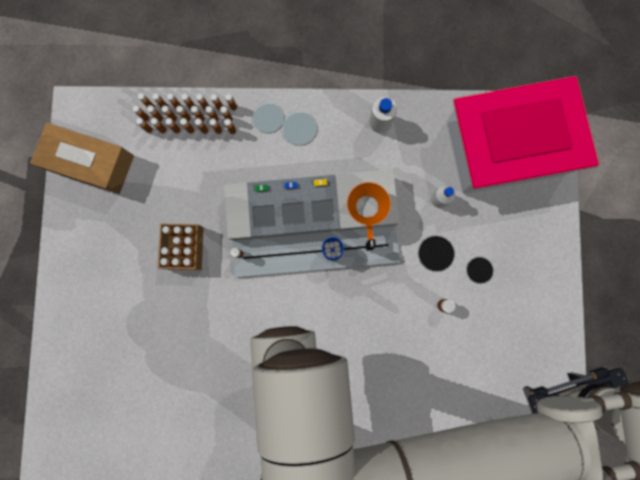

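View pics/side0.png

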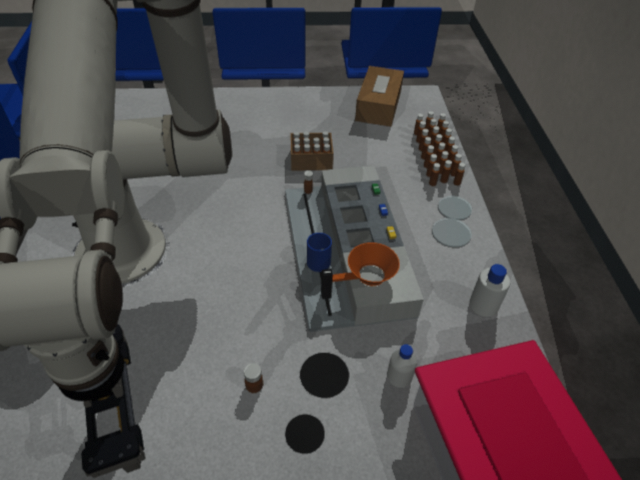

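The top view shows the rack with its +y end to the left: green tag at (262,187), cup at (333,249), grip at (371,244), funnel at (369,204), and vial at (237,253). To the right are the mat at (436,253), jar at (447,305) and bottle at (445,193). The side view agrees.

```bash
cat > m.py <<'E'
from h import *
def blobs(p,lo,hi,amin=15,roi=None):
    h=cv2.cvtColor(p,cv2.COLOR_RGB2HSV); m=cv2.inRange(h,np.array(lo),np.array(hi))
    if roi: k=np.zeros_like(m);k[roi[1]:roi[3],roi[0]:roi[2]]=1;m=m*k
    n,l,s,c=cv2.connectedComponentsWithStats(m)
    return [(c[i].round(1),s[i]) for i in range(1,n) if s[i][4]>=amin]
E
python3 - <<'E'
from m import *
for n,roi in(("top",(220,150,500,330)),("side",(220,150,470,460))):
    f=np.load(n+"0.npz");p,d,K,Ex=f['p'],f['d'],f['K'],f['E'];W=world(d,K,Ex)
    print("##",n)
    for name,lo,hi,z in(("green",(45,90,40),(85,255,255),80),("yellow",(20,120,90),(35,255,255),80),("blue",(100,120,40),(130,255,255),75),("orange",(3,150,90),(18,255,255),118),("black",(0,0,0),(180,255,30),3)):
        for c,s in blobs(p,lo,hi,15,roi): 
            print(name,c,s,ray(*c,K,Ex,z).round(1),"depthpt",W[int(c[1]),int(c[0])].round())
    for nm,(u,v),z in ((("jar",(449,306),60),("vial",(236,253),65),("grip",(371,244),100)) if n=="top" else (("jar",(253,368),60),("vial",(308,175),65),("grip",(327,272),100))):
        a=W[v-12:v+13,u-12:u+13].reshape(-1,3); a=a[(a[:,2]>z-9)&(a[:,2]<z+9)]
        print(nm,len(a),a.mean(0).round(1),np.ptp(a,axis=0).round(1))
f=np.load("top0.npz");p=f['p'];cv2.imwrite("pics/crop.png",cv2.resize(p[165:325,220:490,::-1],None,fx=2.9,fy=2.9,interpolation=cv2.INTER_CUBIC))
# rack yaw: cover plane extents
W=world(f['d'],f['K'],f['E'])[150:300,210:410].reshape(-1,3)
c=W[(abs(W[:,2]-70)<4)]
r=cv2.minAreaRect(c[:,:2].astype(np.float32));print("cover",len(c),r)
l=W[(abs(W[:,2]-14)<4)];print("lane",len(l),cv2.minAreaRect(l[:,:2].astype(np.float32)))
E
```

```text
## top
green [257.1 187.8] [255 185   6   6  29] [636.3 130.5  80. ] depthpt [638. 131.  81.]
green [264.7 187.4] [262 185   6   6  31] [637.7 110.6  80. ] depthpt [639. 112.  80.]
yellow [320.1 182.2] [314 179  13   7  76] [653.9 -34.7  80. ] depthpt [654. -34.  81.]
blue [286.6 185.3] [284 182   6   7  31] [645.4  53.6  75. ] depthpt [646.  55.  76.]
blue [294.3 184.5] [292 182   6   6  33] [647.8  33.3  75. ] depthpt [648.  34.  80.]
blue [449.  191.2] [445 187   9   9  63] [ 636.3 -372.4   75. ] depthpt [ 630. -364.  105.]
blue [332.5 246.8] [321 237  24  23 170] [484.7 -70.2  75. ] depthpt [491. -69.  33.]
orange [369.2 204.3] [ 348  183   43   57 1089] [ 589.8 -160.5  118. ] depthpt [ 600. -164.   71.]
black [436.  253.2] [420 238  33  32 808] [ 479.  -354.4    3. ] depthpt [ 480. -354.    3.]
black [368.3 246.1] [366 242   7   7  22] [ 495.2 -169.     3. ] depthpt [ 486. -160.  100.]
black [479.5 269.8] [469 259  22  23 403] [ 435.8 -472.1    3. ] depthpt [ 438. -472.    0.]
jar 138 [ 338.  -370.3   59.4] [30.9 32.1 12.8]
vial 8 [462.5 177.   70.1] [13.6 12.2  6.7]
grip 67 [ 4
[... 797 characters left out ...]
19] [460.2 161.9   3. ] depthpt [459. 156.  12.]
black [325.9 286.7] [320 270  12  45 290] [ 497.  -134.5    3. ] depthpt [ 490. -180.   65.]
black [324.  374.8] [ 301  354   47   43 1594] [ 479.  -356.7    3. ] depthpt [ 479. -354.    2.]
black [304.3 433.6] [ 286  415   38   38 1102] [ 435.1 -474.     3. ] depthpt [ 435. -473.    4.]
jar 243 [ 339.6 -374.5   58.5] [32.3 33.  12.3]
vial 39 [468.3 175.3  65.4] [21.1 19.2 16.6]
grip 93 [ 494.3 -172.1   97.8] [21.7 21.6 11.3]
cover 6016 ((559.840576171875, -13.544662475585938), (224.80479431152344, 451.0021667480469), 6.184333801269531)
lane 4934 ((584.8462524414062, 1.54608154296875), (320.0208740234375, 474.7774353027344), 6.191268444061279)
```

View pics/crop.png

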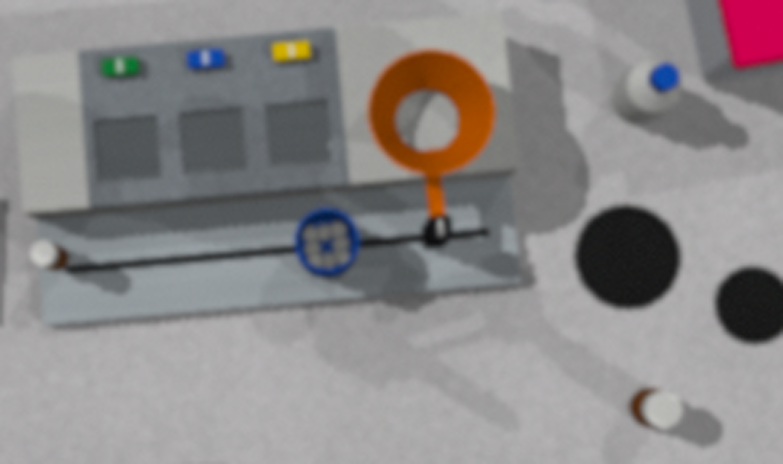

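```bash
python3 - <<'E'
from m import *
for n,(a,b,c,e) in(("top",(310,225,356,272)),("side",(300,228,340,275))):
    f=np.load(n+"0.npz");W=world(f['d'],f['K'],f['E'])[b:e,a:c];h=cv2.cvtColor(f['p'],cv2.COLOR_RGB2HSV)[b:e,a:c]
    m=(h[...,0]>100)&(h[...,0]<130)&(h[...,1]>100)&(W[...,2]>80)&(W[...,2]<96)
    q=W[m];print(n,len(q),q.min(0).round(1),q.max(0).round(1),cv2.minEnclosingCircle(q[:,:2].astype(np.float32)))
    # mat
    h=cv2.cvtColor(f['p'],cv2.COLOR_RGB2HSV)
for n in("top","side"):
    f=np.load(n+"0.npz");W=world(f['d'],f['K'],f['E'])
    m=(abs(W[...,0]-630)<45)&(abs(W[...,1]+366)<45)&(W[...,2]>60)&(W[...,2]<125);q=W[m];print("bottle",q.min(0).round(),q.max(0).round(),q[q[:,2]>95].mean(0).round())
    m=(abs(W[...,0]-480)<45)&(abs(W[...,1]+170)<30)&(W[...,2]>90)&(W[...,2]<112);q=W[m];print("grip",q.min(0).round(),q.max(0).round())
E
```

```text
top 81 [452.3 -97.2  81.2] [508.8 -40.8  94.6] ((481.1033020019531, -68.39722442626953), 28.88108253479004)
side 181 [ 455.2 -102.2   80.1] [510.6 -42.2  92.3] ((482.97540283203125, -72.14636993408203), 30.71969223022461)
bottle [ 603. -388.   60.] [ 652. -338.  112.] [ 629. -363.  104.]
grip [ 481. -178.   90.] [ 502. -157.  104.]
bottle [ 607. -392.   60.] [ 655. -346.  108.] [ 630. -368.  103.]
grip [ 484. -181.   90.] [ 505. -159.  102.]
```

Request:
{"method": "send_rows", "body": {"commands": [{"x":0.5,"y":0.8,"z":0.1,"az":-0.5},{"x":1.0,"y":1.6,"z":0.2,"az":-1},{"x":1.5,"y":2.4,"z":0.2,"az":-1.5},{"x":2.0,"y":3.2,"z":0.2,"az":-2},{"x":2.5,"y":4.0,"z":0.2,"az":-2}], "force": 15}}

```text
invalid input at $.commands[0]: expected keys ax, ay, az, x, y, z, claw
```

Request:
{"method": "send_rows", "body": {"commands": [{"ax":0,"ay":0,"x":0.5,"y":0.8,"z":0.1,"az":-0.5,"claw":1},{"ax":0,"ay":0,"x":1.0,"y":1.6,"z":0.2,"az":-1,"claw":1},{"ax":0,"ay":0,"x":1.5,"y":2.4,"z":0.2,"az":-1.5,"claw":1},{"ax":0,"ay":0,"x":2.0,"y":3.2,"z":0.2,"az":-2,"claw":1},{"ax":0,"ay":0,"x":2.5,"y":4.0,"z":0.2,"az":-2,"claw":1}], "force": 15}}

```text
time_s: 0.72
tcp_pos: [330.2, -304.4, 226.3]
tool_rot: [-0.0, 0.999, 0.054, 0.0]
force: [0.2, 0.4, 0.6]
finger_gap: 1.003
grip_force: 0.0
```

```bash
cat > o.py <<'E'
from cell import env; import json
o=env.get_obs(); print({k:[round(float(v),4) for v in o[k]] for k in('q','tcp_pos','tool_rot','force')},o['time_s'],o['finger_gap'],o['grip_force'])
open("log.txt","a").write(json.dumps([list(map(float,o[k])) for k in('q','tcp_pos','tool_rot')])+"\n")
E
python3 o.py
```

```text
{'q': [-1.0151, -0.1886, 1.9169, 0.0002, 1.4137, 0.4482], 'tcp_pos': [330.192, -304.3515, 226.2641], 'tool_rot': [-0.0002, 0.9986, 0.0537, 0.0], 'force': [0.2309, 0.384, 0.5694]} 0.725 1.0027362750085047 0.0
```

Request:
{"method": "send_rows", "body": {"commands": [{"ax":0,"ay":0,"x":0.52,"y":0.8,"z":0,"az":0,"claw":1},{"ax":0,"ay":0,"x":1.04,"y":1.6,"z":0,"az":0,"claw":1},{"ax":0,"ay":0,"x":1.56,"y":2.4,"z":0,"az":0,"claw":1},{"ax":0,"ay":0,"x":2.1,"y":3.2,"z":0,"az":0,"claw":1},{"ax":0,"ay":0,"x":2.54,"y":3.93,"z":0,"az":0,"claw":1}]}}

```text
time_s: 1.35
tcp_pos: [482.7, -68.4, 226.3]
tool_rot: [-0.0, 0.999, 0.055, -0.0]
force: [-0.2, 0.1, 0.0]
finger_gap: 1.0
grip_force: 0.0
```

Request:
{"method": "send_rows", "body": {"commands": [{"ax":0,"ay":0,"x":0,"y":0,"z":0,"az":0,"claw":1},{"ax":0,"ay":0,"x":0,"y":0,"z":-0.7,"az":0,"claw":1},{"ax":0,"ay":0,"x":0,"y":0,"z":-1.4,"az":0,"claw":1},{"ax":0,"ay":0,"x":0,"y":0,"z":-1.4,"az":0,"claw":1}]}}

```text
time_s: 1.85
tcp_pos: [478.8, -70.1, 139.3]
tool_rot: [-0.002, 0.999, 0.054, -0.004]
force: [0.6, 0.4, -0.0]
finger_gap: 0.998
grip_force: 0.0
```

```bash
python3 o.py; python3 - <<'E'
from m import *
p,*_=snap("side");cv2.imwrite("pics/s1.png",cv2.resize(p[120:330,240:460,::-1],None,fx=2.6,fy=2.6,interpolation=cv2.INTER_CUBIC))
E
```

```text
{'q': [-0.3956, 0.0, 1.9198, -0.0004, 1.23, 1.068], 'tcp_pos': [478.7832, -70.1296, 139.295], 'tool_rot': [-0.0016, 0.9986, 0.0536, -0.0038], 'force': [0.5882, 0.3668, -0.0307]} 1.85 0.998423069678943 0.0
```

View pics/s1.png

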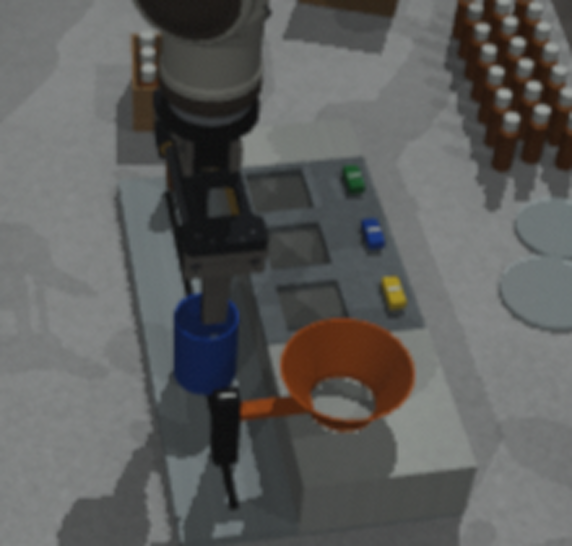

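The side view shows the gripper over the cup (cup at crop (207,345)), with the near finger between the cup and the grip post. The alignment looks good.

Request:
{"method": "send_rows", "body": {"commands": [{"ax":0,"ay":0,"x":0,"y":0,"z":-0.4,"az":0,"claw":1},{"ax":0,"ay":0,"x":0,"y":0,"z":-0.75,"az":0,"claw":1},{"ax":0,"ay":0,"x":0,"y":0,"z":-0.75,"az":0,"claw":1},{"ax":0,"ay":0,"x":0,"y":0,"z":-0.75,"az":0,"claw":1}]}}

```text
time_s: 2.4
tcp_pos: [483.4, -71.3, 99.7]
tool_rot: [0.001, 0.999, 0.054, 0.002]
force: [-0.1, -0.1, 0.8]
finger_gap: 0.999
grip_force: 0.0
```

```bash
python3 o.py
```

```text
{'q': [-0.3942, 0.056, 1.9482, -0.0, 1.1341, 1.0686], 'tcp_pos': [483.424, -71.2527, 99.7438], 'tool_rot': [0.0007, 0.9985, 0.054, 0.0015], 'force': [-0.1425, -0.1111, 0.794]} 2.4 0.9988976052344514 0.0
```

Good. I'll descend, close, and lift.

Request:
{"method": "send_rows", "body": {"commands": [{"ax":0,"ay":0,"x":0,"y":0,"z":-0.45,"az":0,"claw":1},{"ax":0,"ay":0,"x":0,"y":0,"z":-0.9,"az":0,"claw":1},{"ax":0,"ay":0,"x":0,"y":0,"z":-0.9,"az":0,"claw":1},{"ax":0,"ay":0,"x":0,"y":0,"z":-0.9,"az":0,"claw":0.3},{"ax":0,"ay":0,"x":0,"y":0,"z":-0.9,"az":0,"claw":0.3}]}}

```text
time_s: 3.02
tcp_pos: [483.4, -70.9, 45.3]
tool_rot: [0.001, 0.999, 0.054, 0.001]
force: [-0.0, -0.5, 0.6]
finger_gap: 0.801
grip_force: 0.0
```

Request:
{"method": "send_rows", "body": {"commands": [{"ax":0,"ay":0,"x":0,"y":0,"z":0,"az":0,"claw":0.3},{"ax":0,"ay":0,"x":0,"y":0,"z":0,"az":0,"claw":0.3},{"ax":0,"ay":0,"x":0,"y":0,"z":0,"az":0,"claw":0.3},{"ax":0,"ay":0,"x":0,"y":0,"z":0,"az":0,"claw":0.3}]}}

```text
time_s: 3.52
tcp_pos: [482.5, -70.5, 44.2]
tool_rot: [0.0, 0.999, 0.054, 0.0]
force: [-1.0, 1.8, 5.5]
finger_gap: 0.625
grip_force: 15.0
```

```bash
python3 o.py
```

```text
{'q': [-0.3936, 0.1453, 1.9788, 0.0002, 1.0168, 1.0687], 'tcp_pos': [482.4637, -70.4662, 44.1931], 'tool_rot': [0.0001, 0.9985, 0.0542, 0.0003], 'force': [-0.9674, 1.8445, 5.5119]} 3.525 0.6253542873951702 15.00052721123211
```

Request:
{"method": "send_rows", "body": {"commands": [{"ax":0,"ay":0,"x":0,"y":0,"z":0.4,"az":0,"claw":0.3},{"ax":0,"ay":0,"x":0,"y":0,"z":0.9,"az":0,"claw":0.3},{"ax":0,"ay":0,"x":0,"y":0,"z":1.5,"az":0,"claw":0.3},{"ax":0,"ay":0,"x":0,"y":0,"z":2.0,"az":0,"claw":0.3},{"ax":0,"ay":0,"x":0,"y":0,"z":2.3,"az":0,"claw":0.3}]}}

```text
time_s: 4.15
tcp_pos: [482.2, -70.5, 182.6]
tool_rot: [0.0, 0.999, 0.054, 0.0]
force: [-0.3, 0.3, -1.9]
finger_gap: 0.622
grip_force: 15.0
```

Request:
{"method": "send_rows", "body": {"commands": [{"ax":0,"ay":0,"x":0,"y":-0.3,"z":0,"az":0,"claw":0.3},{"ax":0,"ay":0,"x":0,"y":-0.8,"z":0,"az":0,"claw":0.3},{"ax":0,"ay":0,"x":0,"y":-1.4,"z":0,"az":0,"claw":0.3},{"ax":0,"ay":0,"x":0,"y":-2.0,"z":0,"az":0,"claw":0.3},{"ax":0,"ay":0,"x":0,"y":-2.6,"z":0,"az":0,"claw":0.3}]}}

```text
time_s: 4.78
tcp_pos: [480.7, -228.1, 179.4]
tool_rot: [-0.001, 0.999, 0.054, -0.001]
force: [0.3, -0.7, -1.9]
finger_gap: 0.62
grip_force: 15.0
```

Request:
{"method": "send_rows", "body": {"commands": [{"ax":0,"ay":0,"x":0,"y":-0.6,"z":0,"az":0,"claw":0.3},{"ax":0,"ay":0,"x":0,"y":-1.2,"z":0,"az":0,"claw":0.3},{"ax":0,"ay":0,"x":-0.05,"y":-1.7,"z":0,"az":0,"claw":0.3},{"ax":0,"ay":0,"x":-0.05,"y":-2.05,"z":0,"az":0,"claw":0.3},{"ax":0,"ay":0,"x":-0.05,"y":-2.14,"z":0,"az":0,"claw":0.3}]}}

```text
time_s: 5.4
tcp_pos: [478.3, -355.8, 180.3]
tool_rot: [-0.001, 0.999, 0.053, -0.001]
force: [0.3, -0.6, -1.1]
finger_gap: 0.621
grip_force: 15.0
```

```bash
python3 o.py
```

```text
{'q': [-0.8421, 0.2404, 1.5713, -0.0, 1.3317, 0.6219], 'tcp_pos': [478.29, -355.7877, 180.3447], 'tool_rot': [-0.0007, 0.9986, 0.0534, -0.0006], 'force': [0.2884, -0.565, -1.1446]} 5.4 0.6208675708433214 14.99978277250193
```

Request:
{"method": "send_rows", "body": {"commands": [{"ax":0,"ay":0,"x":0,"y":0,"z":-0.7,"az":0,"claw":0.3},{"ax":0,"ay":0,"x":0,"y":0,"z":-1.4,"az":0,"claw":0.3},{"ax":0,"ay":0,"x":0,"y":0,"z":-2.0,"az":0,"claw":0.3},{"ax":0,"ay":0,"x":0,"y":0,"z":-2.35,"az":0,"claw":0.3},{"ax":0,"ay":0,"x":0,"y":0,"z":-2.42,"az":0,"claw":0.3}]}}

```text
time_s: 6.02
tcp_pos: [478.1, -352.8, 34.3]
tool_rot: [-0.002, 0.999, 0.055, -0.001]
force: [-0.4, -0.3, -2.3]
finger_gap: 0.623
grip_force: 15.0
```

Request:
{"method": "send_rows", "body": {"commands": [{"ax":0,"ay":0,"x":0,"y":0,"z":-0.03,"az":0,"claw":0.3},{"ax":0,"ay":0,"x":0,"y":0,"z":-0.03,"az":0,"claw":0.3}]}}

```text
time_s: 6.28
tcp_pos: [479.8, -355.3, 35.8]
tool_rot: [0.001, 0.999, 0.054, 0.001]
force: [0.6, 0.7, -2.3]
finger_gap: 0.623
grip_force: 15.0
```

```bash
python3 o.py
```

```text
{'q': [-0.8397, 0.4098, 1.6683, 0.0001, 1.0615, 0.6224], 'tcp_pos': [479.7506, -355.3218, 35.8192], 'tool_rot': [0.0008, 0.9985, 0.0543, 0.0007], 'force': [0.5816, 0.6804, -2.2681]} 6.275 0.6231032113462469 14.999781681108288
```

Request:
{"method": "send_rows", "body": {"commands": [{"ax":0,"ay":0,"x":0,"y":0,"z":-0.02,"az":0,"claw":0.3},{"ax":0,"ay":0,"x":0,"y":0,"z":-0.04,"az":0,"claw":0.3},{"ax":0,"ay":0,"x":0,"y":0,"z":-0.04,"az":0,"claw":0.3}]}}

```text
time_s: 6.65
tcp_pos: [479.5, -355.2, 33.2]
tool_rot: [0.0, 0.999, 0.054, 0.0]
force: [-2.2, 1.4, 4.5]
finger_gap: 0.623
grip_force: 15.0
```

Request:
{"method": "send_rows", "body": {"commands": [{"ax":0,"ay":0,"x":0,"y":0,"z":0,"az":0,"claw":0.8},{"ax":0,"ay":0,"x":0,"y":0,"z":0,"az":0,"claw":1},{"ax":0,"ay":0,"x":0,"y":0,"z":0,"az":0,"claw":1},{"ax":0,"ay":0,"x":0,"y":0,"z":0,"az":0,"claw":1}]}}

```text
time_s: 7.15
tcp_pos: [479.0, -354.7, 32.0]
tool_rot: [-0.0, 0.999, 0.054, -0.0]
force: [0.6, -0.8, 0.5]
finger_gap: 0.997
grip_force: 0.0
```

Request:
{"method": "send_rows", "body": {"commands": [{"ax":0,"ay":0,"x":0,"y":0,"z":0.4,"az":0,"claw":1},{"ax":0,"ay":0,"x":0,"y":0,"z":1,"az":0,"claw":1},{"ax":0,"ay":0,"x":0,"y":0,"z":1.8,"az":0,"claw":1},{"ax":0,"ay":0,"x":0,"y":0,"z":2.4,"az":0,"claw":0.6},{"ax":0,"ay":0,"x":0,"y":0.6,"z":2.4,"az":0,"claw":0.6}]}}

```text
time_s: 7.78
tcp_pos: [480.7, -321.8, 180.5]
tool_rot: [0.003, 0.999, 0.053, 0.003]
force: [0.5, 0.3, -0.3]
finger_gap: 0.804
grip_force: 0.0
```

```bash
python3 o.py; python3 - <<'E'
import json,numpy as np
from scipy.spatial.transform import Rotation as R
D=[json.loads(l) for l in open("log.txt")]
A=[];b=[]
for q,p,t in D:
    s=q[1]+q[2]; r2=p[0]**2+p[1]**2; 
    c,sn=np.cos(q[0]),np.sin(q[0]); rr=p[0]*c+p[1]*sn; lat=-p[0]*sn+p[1]*c
    print(np.round([rr,lat,p[2],s+q[4]],2))
    # rr=a+L1 sin q1+L2 sin s ; z=d+L1 cos+L2 cos s   (tool down, L6 folded into d)
    A+=[[1,0,np.sin(q[1]),np.sin(s),np.cos(s)],[0,1,np.cos(q[1]),np.cos(s),-np.sin(s)]];b+=[rr,p[2]]
print(np.linalg.lstsq(np.array(A),np.array(b),rcond=None))
E
```

```text
{'q': [-0.7985, 0.1876, 1.6326, -0.0003, 1.3128, 0.6664], 'tcp_pos': [480.7247, -321.8061, 180.5274], 'tool_rot': [0.0033, 0.9986, 0.0529, 0.0027], 'force': [0.4996, 0.3377, -0.3072]} 7.775 0.8037038095517917 0.0
[432.74 119.97 226.26   3.14]
[468.83 119.79 139.29   3.15]
[473.71 119.89  99.74   3.14]
[472.6  119.95  44.19   3.14]
[583.93 119.89 180.34   3.14]
[584.84 119.92  35.82   3.14]
[565.95 119.81 180.53   3.13]
(array([ 5.83842873e-02, -2.55351386e+01,  3.89181672e+02,  5.19496556e+02,
        4.96576317e+01]), array([14.50185862]), np.int32(5), array([4.56338868, 3.73285726, 0.33501562, 0.25646969, 0.25149217]))
```

Request:
{"method": "send_rows", "body": {"commands": [{"ax":0,"ay":0,"x":0.05,"y":0.7,"z":0,"az":0,"claw":0.6},{"ax":0,"ay":0,"x":0.1,"y":1.5,"z":0,"az":0,"claw":0.6},{"ax":0,"ay":0,"x":0.2,"y":2.2,"z":0,"az":0,"claw":0.6},{"ax":0,"ay":0,"x":0.23,"y":2.5,"z":0,"az":0,"claw":0.6},{"ax":0,"ay":0,"x":0.23,"y":2.5,"z":-0.5,"az":0,"claw":0.6}]}}

```text
time_s: 8.4
tcp_pos: [494.9, -169.1, 148.4]
tool_rot: [0.002, 0.998, 0.055, 0.002]
force: [-0.5, -0.4, -0.9]
finger_gap: 0.602
grip_force: 0.0
```

Request:
{"method": "send_rows", "body": {"commands": [{"ax":0,"ay":0,"x":0,"y":0,"z":-0.5,"az":0,"claw":0.6},{"ax":0,"ay":0,"x":0,"y":0,"z":-1,"az":0,"claw":0.6},{"ax":0,"ay":0,"x":0,"y":0,"z":-1.35,"az":0,"claw":0.6},{"ax":0,"ay":0,"x":0,"y":0,"z":-1.35,"az":0,"claw":0.6}]}}

```text
time_s: 8.9
tcp_pos: [491.4, -168.6, 63.5]
tool_rot: [-0.001, 0.999, 0.054, -0.002]
force: [-0.4, 0.4, 0.5]
finger_gap: 0.597
grip_force: 0.0
```

Request:
{"method": "send_rows", "body": {"commands": [{"ax":0,"ay":0,"x":0,"y":0,"z":0,"az":0,"claw":0},{"ax":0,"ay":0,"x":0,"y":0,"z":0,"az":0,"claw":0},{"ax":0,"ay":0,"x":0,"y":0,"z":0,"az":0,"claw":0},{"ax":0,"ay":0,"x":0,"y":0,"z":0,"az":0,"claw":0},{"ax":0,"ay":0,"x":0,"y":0,"z":0,"az":0,"claw":0}], "force": 20}}

```text
time_s: 9.52
tcp_pos: [493.2, -169.0, 65.7]
tool_rot: [0.0, 0.999, 0.054, 0.0]
force: [-0.7, -0.1, 3.3]
finger_gap: 0.213
grip_force: 20.0
```

```bash
python3 o.py
```

```text
{'q': [-0.5622, 0.191, 1.8756, -0.0, 1.0742, 0.9003], 'tcp_pos': [493.1808, -169.0121, 65.7243], 'tool_rot': [0.0003, 0.9985, 0.0541, 0.0003], 'force': [-0.6547, -0.0726, 3.2773]} 9.525 0.2125739023686113 20.00002831220627
```

Request:
{"method": "send_rows", "body": {"commands": [{"ax":0,"ay":0,"x":-0.03,"y":0.3,"z":0,"az":0,"claw":0},{"ax":0,"ay":0,"x":-0.09,"y":0.8,"z":0,"az":0,"claw":0},{"ax":0,"ay":0,"x":-0.15,"y":1.4,"z":0,"az":0,"claw":0},{"ax":0,"ay":0,"x":-0.22,"y":2.0,"z":0,"az":0,"claw":0},{"ax":0,"ay":0,"x":-0.28,"y":2.6,"z":0,"az":0,"claw":0}]}}

```text
time_s: 10.15
tcp_pos: [476.2, -11.4, 65.7]
tool_rot: [0.001, 0.999, 0.054, 0.001]
force: [2.8, -2.6, -0.2]
finger_gap: 0.214
grip_force: 20.0
```

Request:
{"method": "send_rows", "body": {"commands": [{"ax":0,"ay":0,"x":-0.06,"y":0.6,"z":0,"az":0,"claw":0},{"ax":0,"ay":0,"x":-0.12,"y":1.1,"z":0,"az":0,"claw":0},{"ax":0,"ay":0,"x":-0.17,"y":1.5,"z":0,"az":0,"claw":0},{"ax":0,"ay":0,"x":-0.2,"y":1.84,"z":0,"az":0,"claw":0},{"ax":0,"ay":0,"x":-0.2,"y":1.84,"z":0,"az":0,"claw":0}]}}

```text
time_s: 10.78
tcp_pos: [464.2, 99.4, 65.7]
tool_rot: [-0.001, 0.998, 0.055, 0.001]
force: [0.8, 2.5, 2.5]
finger_gap: 0.215
grip_force: 20.0
```

```bash
python3 o.py; python3 - <<'E'
from m import *
for n,b in(("top",(220,160,330,280)),("side",(300,150,420,260))):
    p,d,K,Ex=snap(n);np.savez(f"{n}1.npz",p=p,d=d,K=K,E=Ex)
    cv2.imwrite(f"pics/{n}2.png",cv2.resize(p[b[1]:b[3],b[0]:b[2],::-1],None,fx=5,fy=5,interpolation=cv2.INTER_CUBIC))
a=cv2.imread("pics/top2.png");b=cv2.imread("pics/side2.png");cv2.imwrite("pics/both2.png",cv2.resize(np.hstack([a[:550],b]),(800,383)))
E
```

```text
{'q': [-0.0451, 0.0749, 2.0054, 0.0014, 1.0595, 1.4145], 'tcp_pos': [464.2497, 99.4476, 65.6958], 'tool_rot': [-0.0005, 0.9985, 0.0552, 0.0009], 'force': [0.7789, 2.5331, 2.5139]} 10.775 0.215278701337066 20.00467211008072
```

View pics/both2.png

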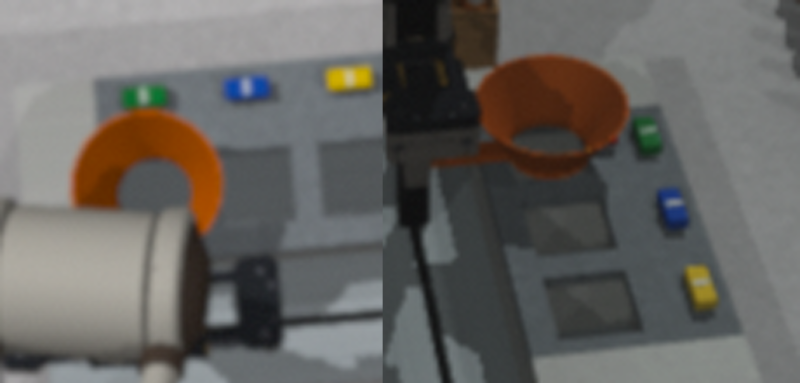

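The funnel is now beside the green tag. In the top view the tag is at composite (145,97) and the funnel at (150,185). In the side view the red pointer tip shows at about (613,140).

```bash
cat > al.py <<'E'
from m import *
import sys
from scipy.optimize import least_squares
ey=np.array([-.108,.994])
for n in("top","side"):
    if len(sys.argv)>1: p,d,K,Ex=snap(n)
    else: f=np.load(n+"1.npz");p,d,K,Ex=f['p'],f['d'],f['K'],f['E']
    h=cv2.cvtColor(p,cv2.COLOR_RGB2HSV);W=world(d,K,Ex)
    g=cv2.inRange(h,(40,80,30),(90,255,255)); roi=np.zeros_like(g); roi[150:260,220:420]=1; g=g*roi
    g=cv2.morphologyEx(g,cv2.MORPH_CLOSE,np.ones((3,5)))
    M=cv2.moments(cv2.morphologyEx(g,cv2.MORPH_CLOSE,np.ones((3,9))),True)
    gc=(M['m10']/M['m00'],M['m01']/M['m00']); gw=ray(*gc,K,Ex,80 if n=="top" else 77)[:2]
    gp=W[(g>0)&(W[...,2]>74)]; print(n,"green",M['m00'],gw.round(1),"depth mid",((gp@[ey[0],ey[1],0]).min()+(gp@[ey[0],ey[1],0]).max())/2)
    o=cv2.inRange(h,(2,150,60),(18,255,255))*roi
    c=max(cv2.findContours(o,cv2.RETR_EXTERNAL,cv2.CHAIN_APPROX_NONE)[0],key=cv2.contourArea)[:,0]
    P=np.array([ray(*x,K,Ex,118)[:2] for x in c]); P=P[P[:,0]>560 if n=="top" else P[:,1]>115]
    if n=="top": P=P[P@np.array([.994,.108])>575]
    s=least_squares(lambda v:np.hypot(P[:,0]-v[0],P[:,1]-v[1])-v[2],(562,112,56),loss="soft_l1").x
    print(" funnel",s.round(1),len(P),"along diff",((s[:2]-gw)@ey).round(1))
    r=(((h[...,0]<3)|(h[...,0]>170))&(h[...,1]>110)&(h[...,2]>60)&(roi>0)); v,u=np.where(r)
    for a,b in zip(u,v): print(" red",a,b,h[b,a],ray(a,b,K,Ex,76).round(1),((ray(a,b,K,Ex,76)[:2]-gw)@ey).round(1)) if n=="side" else 0
E
python3 al.py
```

```text
top green 77.0 [637.4 120.2] depth mid 50.88126159880299
 funnel [564.6 110.   52. ] 80 along diff -2.2
side green 66.0 [638.6 118.6] depth mid 46.98524489095947
 funnel [564.5 107.8  53.4] 47 along diff -2.7
```

Request:
{"method": "send_rows", "body": {"commands": [{"ax":0,"ay":0,"x":0,"y":0.04,"z":0,"az":0,"claw":0},{"ax":0,"ay":0,"x":0,"y":0.04,"z":0,"az":0,"claw":0},{"ax":0,"ay":0,"x":0,"y":0.04,"z":0,"az":0,"claw":0},{"ax":0,"ay":0,"x":0,"y":0.04,"z":0,"az":0,"claw":0}]}}

```text
time_s: 11.38
tcp_pos: [464.3, 99.3, 65.7]
tool_rot: [0.0, 0.999, 0.054, 0.0]
force: [-1.1, 0.0, 6.6]
finger_gap: 0.216
grip_force: 20.0
```

Request:
{"method": "send_rows", "body": {"commands": [{"ax":0,"ay":0,"x":0,"y":0,"z":0,"az":0,"claw":0.45},{"ax":0,"ay":0,"x":0,"y":0,"z":0,"az":0,"claw":0.45},{"ax":0,"ay":0,"x":0,"y":0,"z":0,"az":0,"claw":0.45},{"ax":0,"ay":0,"x":0,"y":0,"z":0,"az":0,"claw":0.45}]}}

```text
time_s: 11.88
tcp_pos: [463.8, 99.9, 65.0]
tool_rot: [0.0, 0.999, 0.054, -0.0]
force: [-0.2, 0.6, 0.4]
finger_gap: 0.449
grip_force: 0.0
```

Request:
{"method": "send_rows", "body": {"commands": [{"ax":0,"ay":0,"x":0,"y":0,"z":0.4,"az":0,"claw":0.45},{"ax":0,"ay":0,"x":0,"y":0,"z":1.2,"az":0,"claw":0.45},{"ax":0,"ay":0,"x":0,"y":-0.4,"z":2.0,"az":0,"claw":0.45},{"ax":0,"ay":0,"x":0,"y":-1.2,"z":2.5,"az":0,"claw":0.8},{"ax":0,"ay":0,"x":0,"y":-2,"z":2.8,"az":0,"claw":1}]}}

```text
time_s: 12.5
tcp_pos: [464.6, -21.3, 235.4]
tool_rot: [0.001, 0.998, 0.055, 0.002]
force: [1.1, -0.0, 0.3]
finger_gap: 0.643
grip_force: 0.0
```

```bash
python3 o.py; python3 al.py 1
```

```text
{'q': [-0.3064, -0.1522, 1.8672, -0.0, 1.4234, 1.1548], 'tcp_pos': [464.6322, -21.2521, 235.3509], 'tool_rot': [0.0006, 0.9985, 0.0547, 0.0015], 'force': [1.0686, -0.0179, 0.3266]} 12.5 0.6430603658974942 0.0
top green 78.0 [637.5 120.1] depth mid -18.83366916176943
 funnel [594.8 127.3  27.1] 59 along diff 11.8
side green 69.0 [638.9 119. ] depth mid 47.39654006740578
 funnel [564.7 108.6  52.8] 50 along diff -2.3
```

Request:
{"method": "send_rows", "body": {"commands": [{"ax":0.18,"ay":-1.66,"x":0.1,"y":-0.7,"z":0.2,"az":0,"claw":1},{"ax":0.36,"ay":-3.3,"x":0.2,"y":-1.5,"z":0.2,"az":0,"claw":1},{"ax":0.54,"ay":-4.97,"x":0.2,"y":-2.4,"z":0.2,"az":0,"claw":1},{"ax":0.54,"ay":-4.97,"x":0.2,"y":-3,"z":0.2,"az":0,"claw":1},{"ax":0.54,"ay":-4.97,"x":0.2,"y":-3,"z":0.2,"az":0,"claw":1}]}}

```text
time_s: 13.22
tcp_pos: [475.2, -201.6, 244.3]
tool_rot: [-0.014, 0.965, 0.05, 0.258]
force: [-0.3, 0.9, -0.4]
finger_gap: 0.996
grip_force: 0.0
```

```bash
python3 o.py; python3 al.py 1; cat > kin.py <<'E'
import json,numpy as np
from scipy.spatial.transform import Rotation as R
from scipy.optimize import least_squares
def fk(q,P):
    L1,L2,e,d,L6,off=P
    s=q[1]+q[2]
    B=R.from_euler("z",q[0])
    w=np.array([L1*np.sin(q[1])+L2*np.sin(s)+e*np.cos(s),off,d+L1*np.cos(q[1])+L2*np.cos(s)-e*np.sin(s)])
    Rf=B*R.from_euler("y",s)*R.from_euler("z",q[3])*R.from_euler("y",q[4])*R.from_euler("z",q[5])
    return B.apply(w)+Rf.apply([0,0,L6]),Rf
E
python3 - <<'E'
from kin import *
D=[json.loads(l) for l in open("log.txt")]
D.append([[-1.463,.158,1.597,0,1.386,-.21],[179.651,-546.197,214.601],[-8.48222511e-04,9.87396311e-01,1.58264981e-01,2.57824419e-05]])
f=lambda P:np.ravel([fk(q,P)[0]-p for q,p,t in D])
s=least_squares(f,(400,450,0,250,250,120));print(s.x.round(1),np.abs(s.fun).max(),s.cost)
for q,p,t in D[-3:]:
    print(R.from_matrix((fk(q,s.x)[1].inv()*R.from_quat([t[1],t[2],t[3],t[0]])).as_matrix()).as_rotvec().round(3))
json.dump(s.x.tolist(),open("P.json","w"))
E
```

```text
{'q': [-0.9243, -0.3687, 2.1087, 0.4859, 1.1607, 0.4007], 'tcp_pos': [475.2471, -201.6465, 244.2919], 'tool_rot': [-0.0143, 0.9647, 0.05, 0.258], 'force': [-0.2812, 0.8847, -0.4376]} 13.225 0.9964172447044892 0.0
top green 76.0 [637.3 120.3] depth mid 50.76808838133576
 funnel [565.  109.2  52.3] 56 along diff -3.3
side green 64.0 [638.8 119. ] depth mid 48.39151841814929
 funnel [564.  109.1  52.5] 49 along diff -1.8
[385.7 519.1  47.7 298.1 322.1 119.9] 0.20457602210706227 0.02694714226264395
[-0.     0.     1.571]
[-0.     0.     1.571]
[1.000e-03 2.000e-03 1.571e+00]
```

```bash
cat >> kin.py <<'E'
P=json.load(open("P.json")) if __import__("os").path.exists("P.json") else None
LO=np.array([-2.91,-.94,.18,-1.29,.17,-3]);HI=np.array([2.91,2.29,2.7,4.43,2.64,3])
def ik(p,M):
    L1,L2,e,d,L6,off=P
    w=p-L6*M[:,2]; r2=w[0]**2+w[1]**2-off**2
    if r2<0: return None
    r=np.sqrt(r2); q1=np.arctan2(w[1],w[0])-np.arctan2(off,r)
    z=w[2]-d; Lf=np.hypot(L2,e); g=np.arctan2(e,L2)
    c=(r*r+z*z-L1**2-Lf**2)/(2*L1*Lf)
    if abs(c)>1: return None
    k=np.arccos(c); q2=np.arctan2(r,z)-np.arctan2(Lf*np.sin(k),L1+Lf*np.cos(k)); q3=k-g
    W=(R.from_euler("z",q1)*R.from_euler("y",q2+q3)).inv()*R.from_matrix(M)*R.from_euler("z",-np.pi/2)
    a,b,c=W.as_euler("ZYZ"); 
    if b<0: a,b,c=a+np.pi,-b,c+np.pi
    w=lambda t,m:(t-m+np.pi)%(2*np.pi)-np.pi+m
    return np.array([q1,q2,q3,w(a,1.57),b,w(c,0)])
def margin(q): return -9 if q is None else min((q-LO).min(),(HI-q).min())
def tool(a,psi,sg):
    z=np.array([np.cos(a)*np.cos(psi),np.cos(a)*np.sin(psi),-np.sin(a)]); y=sg*np.array([-np.sin(psi),np.cos(psi),0])
    return np.stack([np.cross(y,z),y,z],1)
MAT=np.array([479,-355,3.]);FUN=np.array([563,110,118.])
H=48
def grasp(a,psi,sg):
    M=tool(a,psi,sg); return MAT+[0,0,H]+19*M[:,2],M
def pour(a,psi,sg,yaw,dl,T,lipz=132,back=12):
    # orient: upright tool with azimuth psi+yaw, tilted T about horizontal axis so the mouth goes to azimuth dl
    d=np.array([np.cos(dl),np.sin(dl),0]); ax=np.cross([0,0,1],d)
    Q=R.from_rotvec(ax*T).as_matrix(); M=Q@tool(a,psi+yaw,sg); cz=Q[:,2]
    TT=max(T,np.radians(90))
    QL=Q; lip=QL@(np.array([0,0,75])+29*d); 
    org=FUN*[1,1,0]+[0,0,lipz]-back*d-lip
    g=org+H*cz; return g+19*M[:,2],M,g
def clear(g,M):
    m=9e9
    for b in(69,120,190):
        for x in(-37.5,37.5):
            for y in(-94.5,0,94.5):
                p=g-b*M[:,2]+x*M[:,0]+y*M[:,1]
                o=118 if np.hypot(*(p[:2]-FUN[:2]))<75 else 100 if np.hypot(p[0]-464,p[1]-100)<30 else 80
                m=min(m,p[2]-o)
    return m
E
python3 - <<'E'
from kin import *
rad=np.radians; res=[]
for a in rad([20,30,40,50]):
  for psi in rad(np.arange(-100,61,20)):
    for sg in(1,-1):
      p,M=grasp(a,psi,sg);q=ik(p,M);m0=margin(q)
      if m0<.1: continue
      for yaw in rad(np.arange(-60,121,20)):
        for dl in rad(np.arange(-180,180,30)):
          ms=[];cl=[];qs=[]
          for T in rad([0,40,80,110,130]):
            p,M,g=pour(a,psi,sg,yaw,dl,T,150 if T<1.5 else 132); qq=ik(p,M);ms.append(margin(qq));cl.append(clear(g,M) if T>1 else 99);qs.append(qq)
            if ms[-1]<.1 or cl[-1]<8: break
          else:
            jump=max(np.abs(np.diff(np.array([q]+qs),axis=0)[:, 3:].max(1)))
            res.append((min(ms+[m0])-max(0,jump-2)*.3,min(cl),jump,*[int(round(np.degrees(v))) for v in(a,psi)],sg,*[int(round(np.degrees(v))) for v in(yaw,dl)]))
res.sort(reverse=True);print(len(res))
for r in res[:25]: print(np.round(r,2))
E
python3 - <<'E'
from m import *
f,K,E=None,None,None
p,d,K,Ex=snap("top");a=cv2.resize(p[170:230,225:305,::-1],None,fx=5,fy=5,interpolation=cv2.INTER_CUBIC)
p,d,K,Ex=snap("side");b=cv2.resize(p[160:220,335:415,::-1],None,fx=5,fy=5,interpolation=cv2.INTER_CUBIC);cv2.imwrite("pics/chk.png",np.hstack([a,b]))
E
```

```text
725
[ 0.58 55.59  0.75 20.   60.   -1.    0.   60.  ]
[ 0.58 55.59  0.75 20.   40.   -1.   20.   60.  ]
[ 0.58 55.59  0.75 20.   20.   -1.   40.   60.  ]
[   0.57   10.98    0.68   20.     20.      1.    100.   -180.  ]
[   0.57   10.98    0.46   20.     40.      1.     80.   -180.  ]
[   0.57   10.98    0.29   20.     60.      1.     60.   -180.  ]
[ 0.55 55.59  0.75 20.    0.   -1.   60.   60.  ]
[   0.55   10.98    0.88   20.      0.      1.    120.   -180.  ]
[  0.51  50.26   0.88  20.     0.    -1.   120.    90.  ]
[  0.51  50.26   0.68  20.    20.    -1.   100.    90.  ]
[ 0.51 50.26  0.46 20.   40.   -1.   80.   90.  ]
[ 0.51 50.26  0.46 20.   60.   -1.   60.   90.  ]
[   0.5     8.29    0.65   50.     60.      1.    120.   -150.  ]
[ 0.47 41.93  0.8  30.   60.   -1.    0.   60.  ]
[ 0.47 41.93  0.8  30.   40.   -1.   20.   60.  ]
[ 0.47 41.93  0.8  30.   20.   -1.   40.   60.  ]
[ 0.47 41.93  0.8  30.    0.   -1.   60.   60.  ]
[   0.43   25.67    0.63   40.     60.      1.    120.   -150.  ]
[  0.43  54.99   0.66  20.     0.    -1.   100.    90.  ]
[ 0.43 54.99  0.53 20.   20.   -1.   80.   90.  ]
[ 0.43 54.99  0.53 20.   60.   -1.   40.   90.  ]
[ 0.43 54.99  0.53 20.   40.   -1.   60.   90.  ]
[  0.42  55.59   0.89  20.   -60.    -1.   120.    60.  ]
[   0.42   55.59    1.31   20.    -60.      1.    -60.   -120.  ]
[  0.42  50.26   1.3   20.   -60.     1.   -60.   -90.  ]
```

View pics/chk.png

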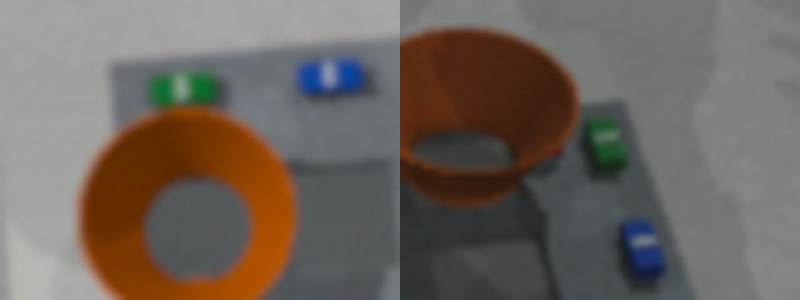

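The pointer is at about (556,150) in the side crop, next to the green tag at (606,142). In the top crop the funnel centre is near (188,216) and the tag at (183,89).

```bash
python3 - <<'E'
from h import *
from kin import *
ey=np.array([-.108,.994])
f=np.load("top1.npz");K,E=f['K'],f['E'];F=ray(262.7,213.2,K,E,118);G=ray(225+183/5,170+89/5,K,E,80);print("top",F,G,(F-G)[:2]@ey)
f=np.load("side1.npz");K,E=f['K'],f['E'];F=ray(366.4,190,K,E,76);G=ray(376.2,188.2,K,E,79);print("side",F,G,(F-G)[:2]@ey)
rad=np.radians;res=[]
sg=-1
for a in rad([22,28]):
 for psi in rad([-50,-60]):
  p,M=grasp(a,psi,sg);q0=ik(p,M)
  for az in rad(np.arange(-60,100,10)):
   for dl in rad(np.arange(0,121,10)):
    ms=[margin(q0)];cl=[];qs=[q0]
    for s in np.linspace(0,1,7):
        p,M,g=pour(a,psi,sg,s*(az-psi),dl,0,150);c=MAT+[0,0,H]; gg=c*(1-s)+g*s; gg[2]=g[2]
        qq=ik(gg+19*M[:,2],M);ms.append(margin(qq));qs.append(qq)
    for T in rad(range(10,131,10)):
        p,M,g=pour(a,psi,sg,az-psi,dl,T,150-18*min(1,T/1.6));qq=ik(p,M);ms.append(margin(qq));qs.append(qq)
        if T>.8:cl.append(clear(g,M))
    if min(ms)<0: continue
    res.append((min(ms),min(cl),np.abs(np.diff(qs,axis=0)).max(),*np.degrees([a,psi,az,dl])))
res.sort(reverse=True)
for r in res[:12]:print(np.round(r,2))
E
```

```text
top [562.60100472 107.55458987 118.        ] [636.48335789 118.68030282  80.        ] -3.079664529562904
side [614.84151616 115.24022735  76.        ] [640.18572112 117.9342247   79.        ] 0.05934076989154757
[  0.18  44.65   1.2   28.   -50.    90.    90.  ]
[  0.18  44.65   1.13  28.   -50.    80.    80.  ]
[  0.18  44.14   1.2   28.   -50.    90.    80.  ]
[  0.18  44.14   1.13  28.   -50.    80.    70.  ]
[  0.18  42.65   1.21  28.   -50.    90.    70.  ]
[  0.18  40.2    1.21  28.   -50.    90.    60.  ]
[  0.18  42.65   1.14  28.   -50.    80.    60.  ]
[  0.18  44.65   1.41  28.   -60.    90.    90.  ]
[  0.18  44.14   1.12  28.   -50.    80.    90.  ]
[  0.18  52.85   0.96  22.   -50.    90.    90.  ]
[  0.18 -54.22   1.21  28.   -50.    90.    10.  ]
[  0.18  44.14   1.41  28.   -60.    90.    80.  ]
```

```bash
cat > plan.py <<'E'
from kin import *
from cell import env
def cur():
    o=env.get_obs();t=o['tool_rot'];return np.array(o['tcp_pos']),R.from_quat([t[1],t[2],t[3],t[0]])
def show(p0,R0,ways):
    for p,M in ways:
        q=ik(p,M);d=(p-p0)/60;r=(R.from_matrix(M)*R0.inv()).as_rotvec()/np.radians(6)
        print("x %.2f y %.2f z %.2f ax %.2f ay %.2f az %.2f"%(*d,*r),"| tcp",p.round(),"q",np.round(q,2),"m %.2f"%margin(q))
E
python3 - <<'E'
from plan import *
rad=np.radians
p0,R0=cur();a,psi,sg=rad(28),rad(-50),-1
p,M=grasp(a,psi,sg)
print(p)
show(p0,R0,[(p-115*M[:,2]+[0,0,60],M),(p-115*M[:,2],M),(p,M)])
# slerp path check to first
from scipy.spatial.transform import Slerp
S=Slerp([0,1],R.concatenate([R0,R.from_matrix(M)]))
for s in np.linspace(0,1,7): print(margin(ik(p0*(1-s)+s*(p-115*M[:,2]+[0,0,60]),S(s).as_matrix())).round(2),end=" ")
E
```

```text
[ 489.78340768 -367.85116484   42.08004031]
x -0.87 y -1.53 z -1.48 ax -2.07 ay -5.15 az -9.14 | tcp [ 425. -290.  156.] q [-0.79 -0.49  2.65  3.76  0.13 -2.15] m -0.04
x -0.87 y -1.53 z -2.48 ax -2.07 ay -5.15 az -9.14 | tcp [ 425. -290.   96.] q [-0.79 -0.19  2.64  3.34  0.39 -1.72] m 0.06
x 0.22 y -2.82 z -3.38 ax -2.07 ay -5.15 az -9.14 | tcp [ 490. -368.   42.] q [-0.81  0.28  2.35  3.24  0.57 -1.63] m 0.35
0.57 0.46 0.33 0.21 0.12 0.02 -0.04
```

```bash
cat > srch.py <<'E'
from plan import *
rad=np.radians;sg=-1
res=[]
for a in rad([15,20,25,30]):
 for psi in rad([60,70,80,90]):
  p,M=grasp(a,psi,sg);q0=ik(p,M)
  for back,up in((115,0),(115,60),(115,120)):
    pass
  ms0=[margin(q0)]+[margin(ik(p-115*M[:,2]+[0,0,u],M)) for u in(0,60,120)]+[margin(ik(p+[0,0,u],M)) for u in(60,120)]
  for az in rad(np.arange(50,100,10)):
   for dl in rad(np.arange(40,121,10)):
    ms=list(ms0);cl=[];qs=[q0]
    for s in np.linspace(0,1,7):
        p,M,g=pour(a,psi,sg,s*(az-psi),dl,0,150);c=MAT+[0,0,H]; gg=c*(1-s)+g*s; gg[2]=g[2]
        qq=ik(gg+19*M[:,2],M);ms.append(margin(qq));qs.append(qq)
    for T in rad(range(10,131,10)):
        p,M,g=pour(a,psi,sg,az-psi,dl,T,150-18*min(1,T/1.6));qq=ik(p,M);ms.append(margin(qq));qs.append(qq)
        if T>.8:cl.append(clear(g,M))
    if min(ms)<0.05: continue
    res.append((min(ms),min(cl),np.abs(np.diff(qs,axis=0)).max(),*np.degrees([a,psi,az,dl])))
res.sort(reverse=True)
for r in res[:14]:print(np.round(r,2))
a,psi,az,dl=map(rad,res[0][3:])
p0,R0=cur();p,M=grasp(a,psi,sg)
show(p0,R0,[(p-115*M[:,2]+[0,0,80],M),(p-115*M[:,2],M),(p,M)])
from scipy.spatial.transform import Slerp
S=Slerp([0,1],R.concatenate([R0,R.from_matrix(M)]))
for s in np.linspace(0,1,9): print(margin(ik(p0*(1-s)+s*(p-115*M[:,2]+[0,0,80]),S(s).as_matrix())).round(2),end=" ")
E
python3 srch.py
```

```text
[ 0.55 55.59  0.21 20.   60.   60.   60.  ]
[ 0.55 54.99  0.17 20.   60.   80.   70.  ]
[ 0.54 54.99  0.19 20.   60.   70.   60.  ]
[ 0.52 48.74  0.21 25.   60.   60.   60.  ]
[ 0.51 48.2   0.17 25.   60.   80.   70.  ]
[ 0.5  53.19  0.15 20.   60.   90.   70.  ]
[ 0.5  62.43  0.21 15.   60.   60.   60.  ]
[ 0.5  62.43  0.19 15.   60.   70.   70.  ]
[ 0.5  61.77  0.19 15.   60.   70.   60.  ]
[ 0.5  61.77  0.16 15.   60.   90.   80.  ]
[ 0.5  61.77  0.22 15.   60.   60.   50.  ]
[ 0.5  61.77  0.17 15.   60.   80.   70.  ]
[ 0.5  59.8   0.15 15.   60.   90.   70.  ]
[ 0.5  55.59  0.19 20.   60.   70.   70.  ]
x -0.71 y -3.91 z -1.35 ax 3.78 ay -5.79 az 8.56 | tcp [ 434. -433.  164.] q [-1.35  0.87  1.15  0.81  2.06 -0.81] m 0.58
x -0.71 y -3.91 z -2.69 ax 3.78 ay -5.79 az 8.56 | tcp [ 434. -433.   84.] q [-1.35  1.    1.13  0.78  1.99 -0.88] m 0.65
x 0.19 y -2.35 z -3.34 ax 3.78 ay -5.79 az 8.56 | tcp [ 488. -340.   45.] q [-1.24  0.94  1.33  0.83  1.82 -0.93] m 0.82
0.57 0.61 0.67 0.75 0.87 0.98 0.86 0.72 0.58
```

```bash
python3 - <<'E'
from plan import *
from scipy.spatial.transform import Slerp
rad=np.radians;a,psi,sg=rad(25),rad(70),-1
p0,R0=cur();p,M=grasp(a,psi,sg);e=p-115*M[:,2]+[0,0,90]
v=(R.from_matrix(M)*R0.inv()).as_rotvec()
def at(s): return p0*(1-s)+s*e,(R.from_rotvec(v*s)*R0).as_matrix()
print(p0)
show(p0,R0,[at(s) for s in(.125,.25,.375,.5)]);
h=at(.5);print();show(h[0],R.from_matrix(h[1]),[at(s) for s in(.625,.75,.875,1)]);print()
show(e,R.from_matrix(M),[(e-[0,0,90],M),(p,M)])
E
```

```text
[ 476.45132855 -198.46196962  245.04376205]
x -0.06 y -0.50 z -0.13 ax 0.47 ay -0.60 az 1.28 | tcp [ 473. -228.  237.] q [-1.05 -0.26  2.07  0.61  1.25  0.12] m 0.63
x -0.11 y -0.99 z -0.26 ax 0.95 ay -1.21 az 2.57 | tcp [ 470. -258.  229.] q [-1.14 -0.11  1.99  0.69  1.36 -0.12] m 0.71
x -0.17 y -1.49 z -0.40 ax 1.42 ay -1.81 az 3.85 | tcp [ 466. -288.  221.] q [-1.21  0.05  1.88  0.73  1.47 -0.3 ] m 0.82
x -0.23 y -1.99 z -0.53 ax 1.89 ay -2.42 az 5.13 | tcp [ 463. -318.  213.] q [-1.25  0.22  1.74  0.74  1.59 -0.45] m 0.96

x -0.06 y -0.50 z -0.13 ax 0.47 ay -0.60 az 1.28 | tcp [ 459. -347.  205.] q [-1.27  0.4   1.58  0.74  1.72 -0.57] m 0.92
x -0.11 y -0.99 z -0.26 ax 0.95 ay -1.21 az 2.57 | tcp [ 456. -377.  197.] q [-1.28  0.57  1.41  0.73  1.85 -0.67] m 0.79
x -0.17 y -1.49 z -0.40 ax 1.42 ay -1.81 az 3.85 | tcp [ 453. -407.  190.] q [-1.27  0.74  1.21  0.72  1.99 -0.75] m 0.65
x -0.23 y -1.99 z -0.53 ax 1.89 ay -2.42 az 5.13 | tcp [ 449. -437.  182.] q [-1.27  0.92  0.98  0.72  2.15 -0.82] m 0.49

x 0.00 y 0.00 z -1.50 ax 0.00 ay 0.00 az 0.00 | tcp [ 449. -437.   92.] q [-1.27  1.05  0.96  0.68  2.06 -0.9 ] m 0.58
x 0.59 y 1.63 z -2.31 ax 0.00 ay 0.00 az 0.00 | tcp [ 485. -339.   43.] q [-1.18  0.97  1.22  0.7   1.88 -0.95] m 0.76
```

Request:
{"method": "send_rows", "body": {"commands": [{"x":-0.06,"y":-0.5,"z":-0.13,"ax":0.47,"ay":-0.6,"az":1.28,"claw":1},{"x":-0.11,"y":-0.99,"z":-0.26,"ax":0.95,"ay":-1.21,"az":2.57,"claw":1},{"x":-0.17,"y":-1.49,"z":-0.4,"ax":1.42,"ay":-1.81,"az":3.85,"claw":1},{"x":-0.23,"y":-1.99,"z":-0.53,"ax":1.89,"ay":-2.42,"az":5.13,"claw":1}], "force": 15}}

```text
time_s: 13.92
tcp_pos: [462.8, -319.3, 213.5]
tool_rot: [-0.17, 0.869, 0.284, 0.368]
force: [1.8, 0.1, 2.5]
finger_gap: 1.001
grip_force: 0.0
```

Request:
{"method": "send_rows", "body": {"commands": [{"x":-0.06,"y":-0.5,"z":-0.13,"ax":0.47,"ay":-0.6,"az":1.28,"claw":1},{"x":-0.11,"y":-0.99,"z":-0.26,"ax":0.95,"ay":-1.21,"az":2.57,"claw":1},{"x":-0.17,"y":-1.49,"z":-0.4,"ax":1.42,"ay":-1.81,"az":3.85,"claw":1},{"x":-0.23,"y":-1.99,"z":-0.53,"ax":1.89,"ay":-2.42,"az":5.13,"claw":1},{"x":-0.23,"y":-1.99,"z":-0.53,"ax":1.89,"ay":-2.42,"az":5.13,"claw":1}]}}

```text
time_s: 14.55
tcp_pos: [449.4, -437.8, 174.1]
tool_rot: [-0.312, 0.69, 0.481, 0.441]
force: [0.1, 0.2, -1.5]
finger_gap: 1.0
grip_force: 0.0
```

Request:
{"method": "send_rows", "body": {"commands": [{"x":0,"y":0,"z":0,"ax":0,"ay":0,"az":0,"claw":1}]}}

```text
time_s: 14.68
tcp_pos: [449.5, -437.5, 182.1]
tool_rot: [-0.308, 0.691, 0.483, 0.44]
force: [-1.3, -0.1, -0.2]
finger_gap: 1.004
grip_force: 0.0
```

```bash
python3 - <<'E'
from plan import *
rad=np.radians;a,psi,sg=rad(25),rad(70),-1
p0,R0=cur();p,M=grasp(a,psi,sg);e=p-115*M[:,2]
print(p0);show(p0,R0,[(e,M),(p,M)])
from m import *
p,d,K,Ex=snap("top")
h=cv2.cvtColor(p,cv2.COLOR_RGB2HSV);W=world(d,K,Ex)
m=(h[...,0]>100)&(h[...,0]<130)&(h[...,1]>100)&(abs(W[...,2]-75)<10)&(abs(W[...,0]-479)<50)&(abs(W[...,1]+355)<50);q=W[m]
print(len(q),cv2.minEnclosingCircle(q[:,:2].astype(np.float32)) if len(q) else 0)
cv2.imwrite("pics/pre.png",cv2.resize(p[150:400,340:590,::-1],None,fx=2.2,fy=2.2))
E
```

```text
[ 449.5433953  -437.4827089   182.06368592]
x -0.01 y 0.01 z -1.51 ax -0.00 ay 0.00 az 0.01 | tcp [ 449. -437.   92.] q [-1.27  1.05  0.96  0.68  2.06 -0.9 ] m 0.58
x 0.59 y 1.64 z -2.32 ax -0.00 ay 0.00 az 0.01 | tcp [ 485. -339.   43.] q [-1.18  0.97  1.22  0.7   1.88 -0.95] m 0.76
121 ((478.02789306640625, -353.6581115722656), 28.85511589050293)
```

View pics/pre.png

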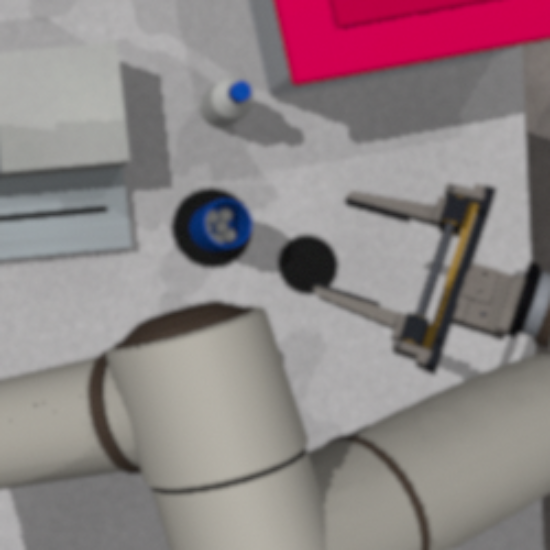

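The cup stands on the mat at crop (220,226) with balls in it. The gripper is open and pointing at it from the right. I'll approach and grasp.

Request:
{"method": "send_rows", "body": {"commands": [{"x":0,"y":0,"z":-0.5,"ax":0,"ay":0,"az":0,"claw":1},{"x":0,"y":0,"z":-1,"ax":0,"ay":0,"az":0,"claw":1},{"x":0,"y":0,"z":-1.5,"ax":0,"ay":0,"az":0,"claw":1},{"x":0,"y":0,"z":-1.5,"ax":0,"ay":0,"az":0,"claw":1}]}}

```text
time_s: 15.22
tcp_pos: [448.5, -437.3, 92.7]
tool_rot: [-0.308, 0.691, 0.483, 0.441]
force: [0.2, 0.4, -0.5]
finger_gap: 1.002
grip_force: 0.0
```

Request:
{"method": "send_rows", "body": {"commands": [{"x":0.15,"y":0.4,"z":-0.2,"ax":0,"ay":0,"az":0,"claw":1},{"x":0.3,"y":0.8,"z":-0.4,"ax":0,"ay":0,"az":0,"claw":1},{"x":0.45,"y":1.2,"z":-0.6,"ax":0,"ay":0,"az":0,"claw":1},{"x":0.59,"y":1.63,"z":-0.81,"ax":0,"ay":0,"az":0,"claw":1},{"x":0.59,"y":1.63,"z":-0.81,"ax":0,"ay":0,"az":0,"claw":1}]}}

```text
time_s: 15.85
tcp_pos: [484.5, -339.5, 45.4]
tool_rot: [-0.308, 0.691, 0.484, 0.44]
force: [-0.2, 0.1, 0.4]
finger_gap: 0.999
grip_force: 0.0
```

Request:
{"method": "send_rows", "body": {"commands": [{"x":0,"y":0,"z":0,"ax":0,"ay":0,"az":0,"claw":0.3},{"x":0,"y":0,"z":0,"ax":0,"ay":0,"az":0,"claw":0.3},{"x":0,"y":0,"z":0,"ax":0,"ay":0,"az":0,"claw":0.3},{"x":0,"y":0,"z":0,"ax":0,"ay":0,"az":0,"claw":0.3},{"x":0,"y":0,"z":0,"ax":0,"ay":0,"az":0,"claw":0.3}], "force": 18}}

```text
time_s: 16.48
tcp_pos: [483.8, -341.5, 43.2]
tool_rot: [-0.307, 0.691, 0.483, 0.441]
force: [-1.3, -1.9, 1.0]
finger_gap: 0.635
grip_force: 18.0
```

```bash
cat > pp.py <<'E'
from plan import *
rad=np.radians;a,psi,sg=rad(25),rad(70),-1;dl=psi
p0,R0=cur();print("now",p0)
up=(p0+[0,0,150],R0.as_matrix())
T=[0]+list(range(10,131,10))
W=[]
for t in T:
    p,M,g=pour(a,psi,sg,0,dl,rad(t),160-28*min(1,t/90.)); W.append((p,M))
print("lift");show(p0,R0,[up]);print("to funnel");show(up[0],R0,[W[0]])
# then groups of 4 tilt steps
for i in(0,4,8,12):
    print("from",T[i]);show(W[i][0],R.from_matrix(W[i][1]),W[i+1:i+5])
E
python3 pp.py
```

```text
now [ 483.83193911 -341.50074897   43.21621539]
lift
x 0.00 y 0.00 z 2.50 ax 0.00 ay -0.00 az 0.00 | tcp [ 484. -342.  193.] q [-1.18  0.74  1.25  0.75  2.03 -0.81] m 0.61
to funnel
x 1.18 y 7.15 z -1.14 ax 0.00 ay 0.01 az 0.03 | tcp [555.  88. 125.] q [-0.64  0.37  1.98  1.07  1.46 -0.81] m 0.72
from 0
x -0.03 y -0.09 z -0.01 ax -1.57 ay 0.57 az 0.00 | tcp [553.  82. 124.] q [-0.59  0.26  1.98  0.95  1.36 -0.68] m 0.72
x -0.06 y -0.18 z -0.00 ax -3.13 ay 1.14 az -0.00 | tcp [551.  77. 125.] q [-0.53  0.18  1.97  0.81  1.28 -0.54] m 0.73
x -0.09 y -0.25 z 0.02 ax -4.70 ay 1.71 az 0.00 | tcp [549.  73. 126.] q [-0.45  0.13  1.94  0.65  1.22 -0.38] m 0.76
x -0.11 y -0.31 z 0.06 ax -6.26 ay 2.28 az 0.00 | tcp [548.  69. 128.] q [-0.36  0.1   1.9   0.47  1.18 -0.2 ] m 0.80
from 40
x -0.02 y -0.04 z 0.04 ax -1.57 ay 0.57 az -0.00 | tcp [547.  66. 131.] q [-0.26  0.11  1.85  0.28  1.18 -0.02] m 0.85
x -0.03 y -0.07 z 0.10 ax -3.13 ay 1.14 az 0.00 | tcp [547.  65. 134.] q [-0.15  0.14  1.78  0.09  1.2   0.16] m 0.92
x -0.03 y -0.08 z 0.15 ax -4.70 ay 1.71 az 0.00 | tcp [546.  64. 137.] q [-0.05  0.2   1.71 -0.09  1.26  0.32] m 0.99
x -0.03 y -0.08 z 0.21 ax -6.26 ay 2.28 az 0.00 | tcp [546.  64. 141.] q [ 0.04  0.28  1.63 -0.25  1.34  0.46] m 1.04
from 80
x 0.01 y 0.02 z 0.05 ax -1.57 ay 0.57 az 0.00 | tcp [547.  66. 144.] q [ 0.12  0.37  1.54 -0.39  1.44  0.56] m 0.90
x 0.02 y 0.06 z 0.15 ax -3.13 ay 1.14 az 0.00 | tcp [548.  68. 150.] q [ 0.19  0.48  1.45 -0.51  1.56  0.64] m 0.78
x 0.04 y 0.12 z 0.24 ax -4.70 ay 1.71 az -0.00 | tcp [549.  72. 155.] q [ 0.25  0.59  1.36 -0.63  1.68  0.69] m 0.66
x 0.07 y 0.19 z 0.32 ax -6.26 ay 2.28 az 0.00 | tcp [551.  76. 160.] q [ 0.3   0.7   1.27 -0.73  1.8   0.72] m 0.56
from 120
x 0.03 y 0.08 z 0.06 ax -1.57 ay 0.57 az -0.00 | tcp [552.  81. 164.] q [ 0.34  0.82  1.19 -0.84  1.92  0.73] m 0.45
```

```bash
sed -i 's/160-28\*min(1,t\/90.)/132+75*max(0,np.cos(rad(t)))/' pp.py; python3 pp.py | cut -d'|' -f1,2
```

```text
now [ 483.83193911 -341.50074897   43.21621539]
lift
x 0.00 y 0.00 z 2.50 ax 0.00 ay -0.00 az 0.00 | tcp [ 484. -342.  193.] q [-1.18  0.74  1.25  0.75  2.03 -0.81] m 0.61
to funnel
x 1.18 y 7.15 z -0.35 ax 0.00 ay 0.01 az 0.03 | tcp [555.  88. 172.] q [-0.64  0.27  1.98  1.06  1.51 -0.72] m 0.72
from 0
x -0.03 y -0.09 z 0.02 ax -1.57 ay 0.57 az 0.00 | tcp [553.  82. 173.] q [-0.59  0.17  1.97  0.93  1.43 -0.6 ] m 0.73
x -0.06 y -0.18 z 0.03 ax -3.13 ay 1.14 az -0.00 | tcp [551.  77. 174.] q [-0.53  0.1   1.95  0.79  1.36 -0.46] m 0.75
x -0.09 y -0.25 z 0.01 ax -4.70 ay 1.71 az 0.00 | tcp [549.  73. 173.] q [-0.45  0.06  1.91  0.63  1.3  -0.32] m 0.79
x -0.11 y -0.31 z -0.03 ax -6.26 ay 2.28 az 0.00 | tcp [548.  69. 170.] q [-0.36  0.05  1.87  0.46  1.26 -0.16] m 0.83
from 40
x -0.02 y -0.04 z -0.06 ax -1.57 ay 0.57 az -0.00 | tcp [547.  66. 167.] q [-0.26  0.07  1.82  0.28  1.25  0.01] m 0.88
x -0.03 y -0.07 z -0.13 ax -3.13 ay 1.14 az 0.00 | tcp [547.  65. 162.] q [-0.15  0.11  1.76  0.09  1.26  0.17] m 0.94
x -0.03 y -0.08 z -0.22 ax -4.70 ay 1.71 az 0.00 | tcp [546.  64. 157.] q [-0.05  0.18  1.69 -0.09  1.3   0.32] m 1.01
x -0.03 y -0.08 z -0.33 ax -6.26 ay 2.28 az 0.00 | tcp [546.  64. 151.] q [ 0.04  0.27  1.62 -0.25  1.36  0.45] m 1.04
from 80
x 0.01 y 0.02 z -0.11 ax -1.57 ay 0.57 az 0.00 | tcp [547.  66. 144.] q [ 0.12  0.37  1.54 -0.39  1.44  0.56] m 0.90
x 0.02 y 0.06 z -0.01 ax -3.13 ay 1.14 az 0.00 | tcp [548.  68. 150.] q [ 0.19  0.48  1.45 -0.51  1.56  0.64] m 0.78
x 0.04 y 0.12 z 0.08 ax -4.70 ay 1.71 az -0.00 | tcp [549.  72. 155.] q [ 0.25  0.59  1.36 -0.63  1.68  0.69] m 0.66
x 0.07 y 0.19 z 0.15 ax -6.26 ay 2.28 az 0.00 | tcp [551.  76. 160.] q [ 0.3   0.7   1.27 -0.73  1.8   0.72] m 0.56
from 120
x 0.03 y 0.08 z 0.06 ax -1.57 ay 0.57 az -0.00 | tcp [552.  81. 164.] q [ 0.34  0.82  1.19 -0.84  1.92  0.73] m 0.45
```

Request:
{"method": "send_rows", "body": {"commands": [{"x":0,"y":0,"z":0.3,"ax":0,"ay":0,"az":0,"claw":0.3},{"x":0,"y":0,"z":0.8,"ax":0,"ay":0,"az":0,"claw":0.3},{"x":0,"y":0,"z":1.5,"ax":0,"ay":0,"az":0,"claw":0.3},{"x":0,"y":0,"z":2.1,"ax":0,"ay":0,"az":0,"claw":0.3},{"x":0,"y":0,"z":2.5,"ax":0,"ay":0,"az":0,"claw":0.3}]}}

```text
time_s: 17.1
tcp_pos: [484.0, -341.2, 195.4]
tool_rot: [-0.307, 0.692, 0.484, 0.44]
force: [-0.4, -0.5, -1.4]
finger_gap: 0.632
grip_force: 18.0
```

```bash
python3 o.py
```

```text
{'q': [-1.1796, 0.7346, 1.2498, 0.7515, 2.0263, -0.8111], 'tcp_pos': [484.0376, -341.1966, 195.3606], 'tool_rot': [-0.3065, 0.6915, 0.4836, 0.4405], 'force': [-0.379, -0.5222, -1.3619]} 17.1 0.6316831871802946 17.999665830284357
```

Request:
{"method": "send_rows", "body": {"commands": [{"x":0.05,"y":0.3,"z":0,"ax":0,"ay":0,"az":0,"claw":0.3},{"x":0.13,"y":0.8,"z":0,"ax":0,"ay":0,"az":0,"claw":0.3},{"x":0.23,"y":1.4,"z":0,"ax":0,"ay":0,"az":0,"claw":0.3},{"x":0.33,"y":2.0,"z":0,"ax":0,"ay":0,"az":0,"claw":0.3},{"x":0.43,"y":2.6,"z":0,"ax":0,"ay":0,"az":0,"claw":0.3}]}}

```text
time_s: 17.73
tcp_pos: [509.6, -183.6, 193.0]
tool_rot: [-0.308, 0.692, 0.483, 0.441]
force: [0.2, 0.2, -1.1]
finger_gap: 0.634
grip_force: 18.0
```

Request:
{"method": "send_rows", "body": {"commands": [{"x":0.1,"y":0.6,"z":0,"ax":0,"ay":0,"az":0,"claw":0.3},{"x":0.2,"y":1.2,"z":0,"ax":0,"ay":0,"az":0,"claw":0.3},{"x":0.3,"y":1.8,"z":0,"ax":0,"ay":0,"az":0,"claw":0.3},{"x":0.4,"y":2.4,"z":0,"ax":0,"ay":0,"az":0,"claw":0.3},{"x":0.5,"y":3.0,"z":0,"ax":0,"ay":0,"az":0,"claw":0.3}]}}

```text
time_s: 18.35
tcp_pos: [539.5, -3.6, 193.0]
tool_rot: [-0.308, 0.692, 0.483, 0.441]
force: [-0.2, 0.7, -1.4]
finger_gap: 0.633
grip_force: 18.0
```

Request:
{"method": "send_rows", "body": {"commands": [{"x":0.08,"y":0.5,"z":0,"ax":0,"ay":0,"az":0,"claw":0.3},{"x":0.16,"y":0.95,"z":0,"ax":0,"ay":0,"az":0,"claw":0.3},{"x":0.22,"y":1.3,"z":-0.1,"ax":0,"ay":0,"az":0,"claw":0.3},{"x":0.25,"y":1.55,"z":-0.2,"ax":0,"ay":0,"az":0,"claw":0.3},{"x":0.25,"y":1.55,"z":-0.2,"ax":0,"ay":0,"az":0,"claw":0.3}]}}

```text
time_s: 18.98
tcp_pos: [553.9, 89.1, 180.4]
tool_rot: [-0.308, 0.691, 0.483, 0.44]
force: [-0.7, -0.2, -1.6]
finger_gap: 0.635
grip_force: 18.0
```

```bash
sed -i 's/^print("lift.*$/show(p0,R0,[W[0]])/' pp.py; python3 pp.py | cut -d'|' -f1,2|head -3; python3 - <<'E'
from m import *
p,*_=snap("side");cv2.imwrite("pics/s3.png",cv2.resize(p[60:290,250:480,::-1],None,fx=2.4,fy=2.4))
E
```

```text
now [553.87619445  89.06860175 180.411839  ]
x 0.02 y -0.02 z -0.14 ax -0.01 ay -0.01 az 0.01 | tcp [555.  88. 172.] q [-0.64  0.27  1.98  1.06  1.51 -0.72] m 0.72
from 0
```

View pics/s3.png

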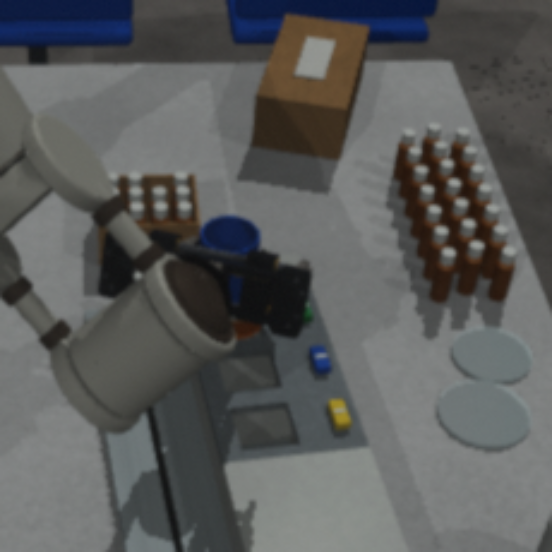

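The side view shows the cup upright over the funnel, cup rim at crop (230,235), held by the gripper. I'll tip it now.

Request:
{"method": "send_rows", "body": {"commands": [{"x":-0.03,"y":-0.09,"z":0,"ax":-1.57,"ay":0.57,"az":0,"claw":0.3},{"x":-0.06,"y":-0.18,"z":0,"ax":-3.13,"ay":1.14,"az":0,"claw":0.3},{"x":-0.09,"y":-0.25,"z":0,"ax":-4.7,"ay":1.71,"az":0,"claw":0.3},{"x":-0.11,"y":-0.31,"z":-0.03,"ax":-6.26,"ay":2.28,"az":0,"claw":0.3},{"x":-0.11,"y":-0.31,"z":-0.03,"ax":-6.26,"ay":2.28,"az":0,"claw":0.3}]}}

```text
time_s: 19.65
tcp_pos: [549.4, 70.4, 181.5]
tool_rot: [-0.123, 0.799, 0.561, 0.18]
force: [-0.1, 0.2, -1.2]
finger_gap: 0.633
grip_force: 18.0
```

Request:
{"method": "send_rows", "body": {"commands": [{"x":-0.01,"y":-0.02,"z":-0.03,"ax":-0.78,"ay":0.28,"az":0,"claw":0.3},{"x":-0.02,"y":-0.04,"z":-0.06,"ax":-1.57,"ay":0.57,"az":0,"claw":0.3},{"x":-0.03,"y":-0.06,"z":-0.1,"ax":-2.35,"ay":0.85,"az":0,"claw":0.3},{"x":-0.03,"y":-0.07,"z":-0.13,"ax":-3.13,"ay":1.14,"az":0,"claw":0.3},{"x":-0.03,"y":-0.07,"z":-0.13,"ax":-3.13,"ay":1.14,"az":0,"claw":0.3}]}}

```text
time_s: 20.27
tcp_pos: [545.4, 65.6, 169.9]
tool_rot: [-0.027, 0.818, 0.573, 0.037]
force: [0.5, 0.8, -2.3]
finger_gap: 0.634
grip_force: 18.0
```

```bash
cat > pq.py <<'E'
from plan import *
import sys
rad=np.radians;a,psi,sg=rad(25),rad(70),-1
p0,R0=cur();print("now",p0,env.get_obs()['force'])
W=[]
for t in map(int,sys.argv[1:]):
    p,M,g=pour(a,psi,sg,0,psi,rad(t),132+75*max(0,np.cos(rad(t)))); W.append((p,M))
show(p0,R0,W)
E
python3 pq.py 60 70 75 80 85 90
```

```text
now [545.43485983  65.56103009 169.91849464] [ 0.51873767  0.83113449 -2.30865595]
x 0.02 y -0.01 z -0.13 ax -0.04 ay -0.00 az 0.01 | tcp [547.  65. 162.] q [-0.15  0.11  1.76  0.09  1.26  0.17] m 0.94
x 0.01 y -0.03 z -0.22 ax -1.61 ay 0.57 az 0.01 | tcp [546.  64. 157.] q [-0.05  0.18  1.69 -0.09  1.3   0.32] m 1.01
x 0.01 y -0.02 z -0.27 ax -2.39 ay 0.85 az 0.01 | tcp [546.  64. 154.] q [-0.01  0.22  1.66 -0.17  1.32  0.39] m 1.04
x 0.02 y -0.02 z -0.32 ax -3.17 ay 1.14 az 0.01 | tcp [546.  64. 151.] q [ 0.04  0.27  1.62 -0.25  1.36  0.45] m 1.04
x 0.02 y -0.01 z -0.38 ax -3.95 ay 1.42 az 0.01 | tcp [547.  65. 147.] q [ 0.08  0.32  1.58 -0.32  1.4   0.51] m 0.97
x 0.02 y 0.00 z -0.44 ax -4.74 ay 1.71 az 0.01 | tcp [547.  66. 144.] q [ 0.12  0.37  1.54 -0.39  1.44  0.56] m 0.90
```

Request:
{"method": "send_rows", "body": {"commands": [{"x":0.01,"y":-0.02,"z":-0.17,"ax":-0.8,"ay":0.28,"az":0,"claw":0.3},{"x":0.01,"y":-0.03,"z":-0.22,"ax":-1.6,"ay":0.57,"az":0,"claw":0.3},{"x":0.01,"y":-0.02,"z":-0.27,"ax":-2.4,"ay":0.85,"az":0,"claw":0.3},{"x":0.02,"y":-0.02,"z":-0.32,"ax":-3.17,"ay":1.14,"az":0,"claw":0.3},{"x":0.02,"y":-0.02,"z":-0.32,"ax":-3.17,"ay":1.14,"az":0,"claw":0.3}]}}

```text
time_s: 20.9
tcp_pos: [546.3, 64.1, 150.2]
tool_rot: [0.074, 0.812, 0.569, -0.108]
force: [0.1, -0.4, -2.4]
finger_gap: 0.633
grip_force: 18.0
```

```bash
python3 pq.py 85 90 95 100 105 110
```

```text
now [546.3202694   64.14474063 150.16956004] [ 0.11860637 -0.44371794 -2.40322058]
x 0.00 y 0.01 z -0.05 ax -0.78 ay 0.27 az 0.00 | tcp [547.  65. 147.] q [ 0.08  0.32  1.58 -0.32  1.4   0.51] m 0.97
x 0.01 y 0.03 z -0.11 ax -1.57 ay 0.56 az 0.00 | tcp [547.  66. 144.] q [ 0.12  0.37  1.54 -0.39  1.44  0.56] m 0.90
x 0.02 y 0.05 z -0.06 ax -2.35 ay 0.84 az 0.00 | tcp [547.  67. 147.] q [ 0.16  0.42  1.5  -0.45  1.5   0.61] m 0.84
x 0.02 y 0.07 z -0.01 ax -3.13 ay 1.13 az 0.00 | tcp [548.  68. 150.] q [ 0.19  0.48  1.45 -0.51  1.56  0.64] m 0.78
x 0.03 y 0.09 z 0.04 ax -3.91 ay 1.41 az 0.00 | tcp [548.  70. 152.] q [ 0.22  0.53  1.41 -0.57  1.62  0.67] m 0.72
x 0.04 y 0.12 z 0.08 ax -4.70 ay 1.70 az 0.00 | tcp [549.  72. 155.] q [ 0.25  0.59  1.36 -0.63  1.68  0.69] m 0.66
```

Request:
{"method": "send_rows", "body": {"commands": [{"x":0,"y":0.01,"z":-0.05,"ax":-0.78,"ay":0.28,"az":0,"claw":0.3},{"x":0.01,"y":0.03,"z":-0.1,"ax":-1.57,"ay":0.56,"az":0,"claw":0.3},{"x":0.01,"y":0.03,"z":-0.1,"ax":-1.57,"ay":0.56,"az":0,"claw":0.3},{"x":0.02,"y":0.05,"z":-0.06,"ax":-2.35,"ay":0.84,"az":0,"claw":0.3},{"x":0.02,"y":0.05,"z":-0.06,"ax":-2.35,"ay":0.84,"az":0,"claw":0.3}]}}

```text
time_s: 21.52
tcp_pos: [548.4, 66.9, 148.0]
tool_rot: [0.15, 0.791, 0.554, -0.211]
force: [-0.2, -0.1, -2.0]
finger_gap: 0.638
grip_force: 18.0
```

Request:
{"method": "send_rows", "body": {"commands": [{"x":0,"y":0.02,"z":0.05,"ax":-0.78,"ay":0.28,"az":0,"claw":0.3},{"x":0,"y":0.02,"z":0.05,"ax":-0.78,"ay":0.28,"az":0,"claw":0.3},{"x":0.01,"y":0.04,"z":0.1,"ax":-1.57,"ay":0.57,"az":0,"claw":0.3},{"x":0.01,"y":0.04,"z":0.1,"ax":-1.57,"ay":0.57,"az":0,"claw":0.3},{"x":0.02,"y":0.07,"z":0.14,"ax":-2.35,"ay":0.86,"az":0,"claw":0.3}]}}

```text
time_s: 22.15
tcp_pos: [550.5, 70.0, 158.7]
tool_rot: [0.222, 0.757, 0.529, -0.312]
force: [0.7, -0.5, -0.4]
finger_gap: 0.632
grip_force: 18.0
```

```bash
python3 pq.py 110 115 120 125 130; python3 - <<'E'
from m import *
p,*_=snap("side");q,*_=snap("top")
a=cv2.resize(p[140:240,320:420,::-1],None,fx=4,fy=4);b=cv2.resize(q[160:260,220:320,::-1],None,fx=4,fy=4)
cv2.imwrite("pics/pr.png",np.hstack([b,a]))
E
```

```text
now [550.45200131  69.95379176 158.65765706] [ 0.73801824 -0.53171924 -0.42529433]
x -0.02 y 0.03 z -0.06 ax 0.02 ay 0.06 az -0.01 | tcp [549.  72. 155.] q [ 0.25  0.59  1.36 -0.63  1.68  0.69] m 0.66
x -0.01 y 0.06 z -0.02 ax -0.77 ay 0.34 az -0.01 | tcp [550.  74. 157.] q [ 0.28  0.64  1.32 -0.68  1.74  0.71] m 0.61
x 0.00 y 0.10 z 0.02 ax -1.55 ay 0.63 az -0.01 | tcp [551.  76. 160.] q [ 0.3   0.7   1.27 -0.73  1.8   0.72] m 0.56
x 0.02 y 0.14 z 0.05 ax -2.33 ay 0.91 az -0.01 | tcp [551.  78. 162.] q [ 0.32  0.76  1.23 -0.79  1.86  0.72] m 0.50
x 0.03 y 0.18 z 0.08 ax -3.12 ay 1.20 az -0.02 | tcp [552.  81. 164.] q [ 0.34  0.82  1.19 -0.84  1.92  0.73] m 0.45
```

View pics/pr.png

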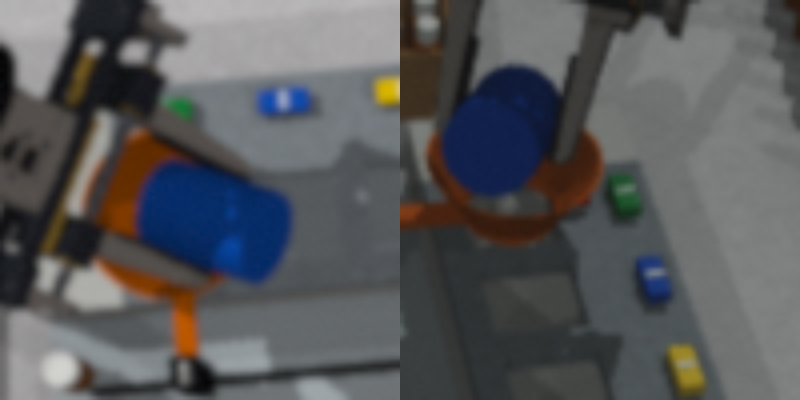

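The cup (blue, top crop (215,220)) is tipped with its lip over the funnel mouth, and white balls are visible in the throat in the side crop (515,205). I'll tip further to empty it.

Request:
{"method": "send_rows", "body": {"commands": [{"x":-0.01,"y":0.05,"z":0,"ax":-0.78,"ay":0.3,"az":0,"claw":0.3},{"x":0,"y":0.1,"z":0.02,"ax":-1.55,"ay":0.6,"az":0,"claw":0.3},{"x":0.02,"y":0.14,"z":0.05,"ax":-2.33,"ay":0.9,"az":0,"claw":0.3},{"x":0.03,"y":0.18,"z":0.08,"ax":-3.1,"ay":1.2,"az":0,"claw":0.3},{"x":0.03,"y":0.18,"z":0.08,"ax":-3.1,"ay":1.2,"az":0,"claw":0.3}]}}

```text
time_s: 22.88
tcp_pos: [551.3, 81.7, 160.3]
tool_rot: [0.306, 0.689, 0.486, -0.441]
force: [0.3, -0.0, -0.9]
finger_gap: 0.636
grip_force: 18.0
```

Request:
{"method": "send_rows", "body": {"commands": [{"x":0,"y":0,"z":0,"ax":0,"ay":0,"az":0,"claw":0.3},{"x":0,"y":0,"z":0,"ax":0,"ay":0,"az":0,"claw":0.3},{"x":0,"y":0,"z":0,"ax":0,"ay":0,"az":0,"claw":0.3}]}}

```text
time_s: 23.25
tcp_pos: [551.9, 81.8, 162.5]
tool_rot: [0.308, 0.69, 0.485, -0.44]
force: [0.4, 0.4, -1.2]
finger_gap: 0.632
grip_force: 18.0
```

```bash
python3 o.py; python3 - <<'E'
# return plan: raise 50 mm keeping tilt, then untilt about the TCP at height in two calls
from plan import *
rad=np.radians;a,psi,sg=rad(25),rad(70),-1
p0,R0=cur();u=p0+[0,0,60]
show(p0,R0,[(u,R0.as_matrix())])
h=u+[0,-60,30];M=pour(a,psi,sg,0,psi,rad(60))[1];e=u+[0,-120,30];N=tool(a,psi,sg)
show(u,R0,[(h,M)]);show(h,R.from_matrix(M),[(e,N)])
for s in np.linspace(0,1,8):
    M=pour(a,psi,sg,0,psi,rad(130*(1-s)))[1];print(margin(ik(u+(e-u)*s,M)).round(2),end=" ")
g,_=grasp(a,psi,sg);print("\ngrasp",g,(g-e)/60)
E
```

```text
{'q': [0.3381, 0.8207, 1.1855, -0.8423, 1.9201, 0.725], 'tcp_pos': [551.8685, 81.7657, 162.5213], 'tool_rot': [0.3077, 0.69, 0.4852, -0.4404], 'force': [0.4215, 0.3898, -1.1838]} 23.25 0.6324058866531166 17.999876411631703
x 0.00 y 0.00 z 1.00 ax -0.00 ay -0.00 az 0.00 | tcp [552.  82. 223.] q [ 0.34  0.75  1.18 -0.87  1.98  0.66] m 0.42
x 0.00 y -1.00 z 0.50 ax 10.96 ay -4.00 az -0.03 | tcp [552.  22. 253.] q [-0.23  0.05  1.64  0.09  1.44  0.11] m 0.99
x 0.00 y -1.00 z 0.00 ax 9.40 ay -3.42 az -0.00 | tcp [552. -38. 253.] q [-0.82  0.26  1.79  0.96  1.74 -0.64] m 0.90
0.42 0.63 0.86 1.09 0.98 0.94 0.91 0.9 
grasp [ 484.88953487 -338.81863595   42.97025303] [-1.11631562 -5.00973877 -3.49251795]
```

Request:
{"method": "send_rows", "body": {"commands": [{"x":0,"y":0,"z":0.4,"ax":0,"ay":0,"az":0,"claw":0.3},{"x":0,"y":0,"z":1,"ax":0,"ay":0,"az":0,"claw":0.3},{"x":0,"y":0,"z":1,"ax":0,"ay":0,"az":0,"claw":0.3}]}}

```text
time_s: 23.62
tcp_pos: [553.3, 82.5, 226.4]
tool_rot: [0.309, 0.692, 0.484, -0.438]
force: [1.3, -0.5, -1.1]
finger_gap: 0.633
grip_force: 18.0
```

Request:
{"method": "send_rows", "body": {"commands": [{"x":0,"y":-0.2,"z":0.2,"ax":1.5,"ay":-0.55,"az":0,"claw":0.3},{"x":0,"y":-0.4,"z":0.4,"ax":3,"ay":-1.1,"az":0,"claw":0.3},{"x":0,"y":-0.6,"z":0.5,"ax":4.5,"ay":-1.64,"az":0,"claw":0.3},{"x":0,"y":-0.8,"z":0.5,"ax":6,"ay":-2.19,"az":0,"claw":0.3},{"x":0,"y":-1,"z":0.5,"ax":7.5,"ay":-2.74,"az":0,"claw":0.3}]}}

```text
time_s: 24.25
tcp_pos: [551.7, 22.0, 252.3]
tool_rot: [0.085, 0.809, 0.569, -0.119]
force: [-0.0, 0.7, -1.5]
finger_gap: 0.631
grip_force: 18.0
```

Request:
{"method": "send_rows", "body": {"commands": [{"x":0,"y":-0.2,"z":0,"ax":1.5,"ay":-0.55,"az":0,"claw":0.3},{"x":0,"y":-0.4,"z":0,"ax":3,"ay":-1.1,"az":0,"claw":0.3},{"x":0,"y":-0.6,"z":0,"ax":4.5,"ay":-1.64,"az":0,"claw":0.3},{"x":0,"y":-0.8,"z":0,"ax":6,"ay":-2.19,"az":0,"claw":0.3},{"x":0,"y":-1,"z":0,"ax":7.5,"ay":-2.74,"az":0,"claw":0.3}]}}

```text
time_s: 24.88
tcp_pos: [551.4, -38.7, 252.4]
tool_rot: [-0.151, 0.788, 0.554, 0.221]
force: [0.6, 0.8, -1.9]
finger_gap: 0.632
grip_force: 18.0
```

Request:
{"method": "send_rows", "body": {"commands": [{"x":0,"y":-0.3,"z":0,"ax":1.5,"ay":-0.55,"az":0,"claw":0.3},{"x":0,"y":-0.6,"z":0,"ax":3,"ay":-1.1,"az":0,"claw":0.3},{"x":0,"y":-0.9,"z":0,"ax":4.5,"ay":-1.64,"az":0,"claw":0.3},{"x":0,"y":-1,"z":0,"ax":5.36,"ay":-1.95,"az":0,"claw":0.3},{"x":0,"y":-1,"z":0,"ax":5.36,"ay":-1.95,"az":0,"claw":0.3}]}}

```text
time_s: 25.5
tcp_pos: [550.8, -98.6, 249.7]
tool_rot: [-0.308, 0.691, 0.483, 0.441]
force: [-0.1, -0.3, -0.8]
finger_gap: 0.633
grip_force: 18.0
```

```bash
python3 o.py; python3 al.py 1; python3 - <<'E'
from plan import *
rad=np.radians;a,psi,sg=rad(25),rad(70),-1
p0,R0=cur();g,M=grasp(a,psi,sg);t=np.array([483.8,-341.5,44.5])
show(p0,R0,[(t+[0,0,120],M),(t,M)])
from m import *
p,*_=snap("side");q,*_=snap("top")
a=cv2.resize(p[150:240,320:420,::-1],None,fx=4,fy=4);b=cv2.resize(q[170:260,220:320,::-1],None,fx=4,fy=4)
cv2.imwrite("pics/fin1.png",np.hstack([b,a]))
E
```

```text
{'q': [-0.898, 0.3426, 1.6935, 0.9207, 1.8042, -0.6681], 'tcp_pos': [550.8102, -98.5835, 249.6685], 'tool_rot': [-0.3077, 0.6915, 0.4828, 0.4406], 'force': [-0.1444, -0.3227, -0.8283]} 25.5 0.6326649850425893 17.999960873275995
top green 76.0 [637.3 120.3] depth mid 51.11314895938289
 funnel [565.3 109.2  52.1] 56 along diff -3.2
side green 69.0 [639.  118.8] depth mid 48.64112406353892
 funnel [563.4 110.   51.6] 55 along diff -0.6
x -1.13 y -4.06 z -1.46 ax 0.04 ay 0.03 az 0.00 | tcp [ 484. -342.  164.] q [-1.18  0.78  1.25  0.74  2.   -0.84] m 0.64
x -1.13 y -4.06 z -3.46 ax 0.04 ay 0.03 az 0.00 | tcp [ 484. -342.   44.] q [-1.18  0.97  1.21  0.7   1.88 -0.95] m 0.76
```

View pics/fin1.png

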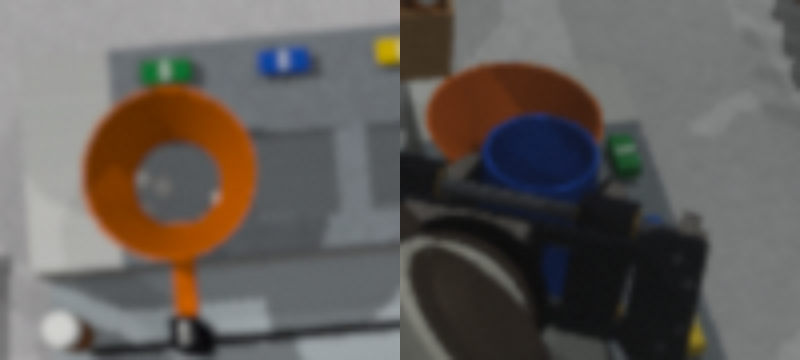

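The funnel hasn't moved. A few balls show through the throat in the cell (top crop (155,185) and (215,197)), and the cup looks empty. I'll put it back on the mat.

Request:
{"method": "send_rows", "body": {"commands": [{"x":-0.2,"y":-0.8,"z":0,"ax":0,"ay":0,"az":0,"claw":0.3},{"x":-0.4,"y":-1.6,"z":0,"ax":0,"ay":0,"az":0,"claw":0.3},{"x":-0.65,"y":-2.4,"z":-0.3,"ax":0,"ay":0,"az":0,"claw":0.3},{"x":-0.9,"y":-3.2,"z":-0.8,"ax":0,"ay":0,"az":0,"claw":0.3},{"x":-1.1,"y":-3.9,"z":-1.2,"ax":0,"ay":0,"az":0,"claw":0.3}]}}

```text
time_s: 26.32
tcp_pos: [485.7, -333.2, 179.9]
tool_rot: [-0.305, 0.691, 0.486, 0.44]
force: [-0.6, -0.6, -0.5]
finger_gap: 0.63
grip_force: 18.0
```

Request:
{"method": "send_rows", "body": {"commands": [{"x":-0.03,"y":-0.16,"z":-0.26,"ax":0,"ay":0,"az":0,"claw":0.3},{"x":-0.03,"y":-0.16,"z":-0.9,"ax":0,"ay":0,"az":0,"claw":0.3},{"x":-0.03,"y":-0.16,"z":-1.5,"ax":0,"ay":0,"az":0,"claw":0.3},{"x":-0.03,"y":-0.16,"z":-2.0,"ax":0,"ay":0,"az":0,"claw":0.3},{"x":-0.03,"y":-0.16,"z":-2.0,"ax":0,"ay":0,"az":0,"claw":0.3}]}}

```text
time_s: 26.95
tcp_pos: [483.9, -340.0, 58.8]
tool_rot: [-0.308, 0.69, 0.484, 0.441]
force: [0.4, -0.1, -0.5]
finger_gap: 0.631
grip_force: 18.0
```

Request:
{"method": "send_rows", "body": {"commands": [{"x":0,"y":0,"z":0,"ax":0,"ay":0,"az":0,"claw":0.3},{"x":0,"y":0,"z":0,"ax":0,"ay":0,"az":0,"claw":0.3}]}}

```text
time_s: 27.2
tcp_pos: [484.5, -342.5, 61.6]
tool_rot: [-0.305, 0.691, 0.486, 0.441]
force: [0.7, -0.0, -0.8]
finger_gap: 0.629
grip_force: 18.0
```

```bash
python3 o.py; python3 - <<'E'
from plan import *
p0,R0=cur();p,M=p0,tool(np.radians(25),np.radians(70),-1)
show(p0,R0,[(np.array([483.8,-341.5,43.2]),M)])
E
```

```text
{'q': [-1.1795, 0.9364, 1.2231, 0.7026, 1.8939, -0.9428], 'tcp_pos': [484.4972, -342.4718, 61.641], 'tool_rot': [-0.3049, 0.6905, 0.4857, 0.4408], 'force': [0.7187, -0.0025, -0.8107]} 27.2 0.6293827314258684 17.999998116865754
x -0.01 y 0.02 z -0.31 ax 0.05 ay 0.05 az 0.00 | tcp [ 484. -342.   43.] q [-1.18  0.97  1.21  0.7   1.88 -0.95] m 0.76
```

Request:
{"method": "send_rows", "body": {"commands": [{"x":0,"y":0,"z":-0.15,"ax":0,"ay":0,"az":0,"claw":0.3},{"x":0,"y":0,"z":-0.23,"ax":0,"ay":0,"az":0,"claw":0.3},{"x":0,"y":0,"z":-0.27,"ax":0,"ay":0,"az":0,"claw":0.3},{"x":0,"y":0,"z":-0.27,"ax":0,"ay":0,"az":0,"claw":0.3}]}}

```text
time_s: 27.7
tcp_pos: [483.8, -341.5, 43.4]
tool_rot: [-0.306, 0.69, 0.484, 0.441]
force: [-0.1, -0.0, -1.8]
finger_gap: 0.629
grip_force: 18.0
```

Request:
{"method": "send_rows", "body": {"commands": [{"x":0,"y":0,"z":-0.02,"ax":0,"ay":0,"az":0,"claw":0.3},{"x":0,"y":0,"z":-0.02,"ax":0,"ay":0,"az":0,"claw":0.3}]}}

```text
time_s: 27.95
tcp_pos: [483.9, -341.7, 43.2]
tool_rot: [-0.306, 0.69, 0.485, 0.441]
force: [-0.9, 0.1, 4.8]
finger_gap: 0.633
grip_force: 18.0
```

```bash
python3 o.py
```

```text
{'q': [-1.1801, 0.9686, 1.214, 0.6988, 1.8797, -0.9565], 'tcp_pos': [483.884, -341.6931, 43.2297], 'tool_rot': [-0.3064, 0.6901, 0.4847, 0.4415], 'force': [-0.8817, 0.1076, 4.7577]} 27.95 0.6325176872306615 18.0065446626395
```

Contact with the mat. I'll release and back straight out along the tool axis.

Request:
{"method": "send_rows", "body": {"commands": [{"x":0,"y":0,"z":0,"ax":0,"ay":0,"az":0,"claw":0.8},{"x":0,"y":0,"z":0,"ax":0,"ay":0,"az":0,"claw":1},{"x":0,"y":0,"z":0,"ax":0,"ay":0,"az":0,"claw":1},{"x":0,"y":0,"z":0,"ax":0,"ay":0,"az":0,"claw":1}]}}

```text
time_s: 28.45
tcp_pos: [483.9, -341.6, 42.3]
tool_rot: [-0.306, 0.691, 0.485, 0.441]
force: [0.3, 0.5, 0.5]
finger_gap: 0.998
grip_force: 0.0
```

Request:
{"method": "send_rows", "body": {"commands": [{"x":-0.15,"y":-0.41,"z":0.2,"ax":0,"ay":0,"az":0,"claw":1},{"x":-0.3,"y":-0.82,"z":0.41,"ax":0,"ay":0,"az":0,"claw":1},{"x":-0.45,"y":-1.23,"z":0.61,"ax":0,"ay":0,"az":0,"claw":1},{"x":-0.59,"y":-1.63,"z":0.81,"ax":0,"ay":0,"az":0,"claw":1},{"x":-0.59,"y":-1.63,"z":1.6,"ax":0,"ay":0,"az":0,"claw":1}]}}

```text
time_s: 29.08
tcp_pos: [447.0, -439.4, 135.6]
tool_rot: [-0.309, 0.691, 0.482, 0.442]
force: [0.3, -0.0, -0.4]
finger_gap: 1.0
grip_force: 0.0
```

Request:
{"method": "send_rows", "body": {"commands": [{"x":0,"y":0,"z":0.5,"ax":0,"ay":0,"az":0,"claw":1},{"x":0,"y":0,"z":0.5,"ax":0,"ay":0,"az":0,"claw":1},{"x":0,"y":0,"z":0.5,"ax":0,"ay":0,"az":0,"claw":1}]}}

```text
time_s: 29.45
tcp_pos: [448.3, -438.9, 167.1]
tool_rot: [-0.307, 0.691, 0.484, 0.441]
force: [0.1, 0.8, -1.5]
finger_gap: 1.002
grip_force: 0.0
```

```bash
python3 o.py; python3 al.py 1; python3 - <<'E'
from m import *
ims=[]
for n in("top","side"):
    p,d,K,Ex=snap(n);h=cv2.cvtColor(p,cv2.COLOR_RGB2HSV);W=world(d,K,Ex)
    m=(h[...,0]>100)&(h[...,0]<130)&(h[...,1]>100)&(abs(W[...,2]-75)<10)&(abs(W[...,0]-479)<50)&(abs(W[...,1]+355)<50);q=W[m]
    print(n,len(q),cv2.minEnclosingCircle(q[:,:2].astype(np.float32)),q[:,2].max())
    ims.append(p[150:330,200:500,::-1] if n=="top" else p[150:450,230:430,::-1])
cv2.imwrite("pics/end.png",np.hstack([cv2.resize(ims[0],(480,288)),cv2.resize(ims[1],(192,288))]))
E
```

```text
{'q': [-1.2687, 0.9435, 0.974, 0.7095, 2.1334, -0.832], 'tcp_pos': [448.2955, -438.9042, 167.0918], 'tool_rot': [-0.307, 0.6905, 0.4841, 0.4411], 'force': [0.1332, 0.8163, -1.547]} 29.45 1.001908623425806 0.0
top green 77.0 [637.4 120.2] depth mid 51.05830946245382
 funnel [565.7 109.6  51.9] 57 along diff -2.8
side green 67.0 [638.6 118.3] depth mid 47.51010047190408
 funnel [564.7 108.   53.6] 48 along diff -2.2
top 122 ((478.47357177734375, -354.13818359375), 29.395994186401367) 83.59957365792876
side 286 ((479.90155029296875, -356.3173522949219), 29.63783073425293) 80.87493230797855
```

View pics/end.png

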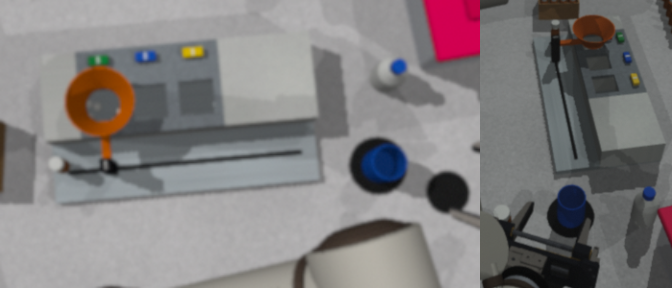

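The end view shows the empty cup upright on the mat (384,162), the funnel beside the green tag (98,62), and the bottle, jar and vial standing with no stray balls. I'll hand in.

```bash
python3 -c "
from cell import env
print(env.job_done())"
```

```text
the job is handed in; nothing more can be done
None
```

I handed the job in at about 29.5 s. The funnel is at the green tag (measured about 2–3 mm off its middle, within the 6 mm limit), the balls are poured through it with none seen outside the cell, though I couldn't count all eight, and the empty cup stands upright on the mat; the hand-in returned no verdict.

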